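# Tighten a lamp-house lens ring with a pin spanner

### The arm

A 6-joint arm with a two-finger parallel gripper is mounted at the origin on the work surface. World frame = base frame: x ahead of the robot, y to its left, z up, the work surface at z = 0. Lengths are in m, angles in rad, forces in N, time in s.
With the tool pointing down it reaches from about 0.35 to 0.975 m from the base axis. Payload 17.4 kg.
Tool frame: the origin (TCP) lies between the finger pads; the fingertips stand 8 mm ahead of it and the grasp point (between the pads) lies 11 mm behind it; z points along the fingers, y is the direction in which the jaws open and shut (so a half turn about z gives the same grasp; the last joint's range is limited). The gripper opens to 85 mm and grips with 20 to 120 N. Pads are 22 mm wide; open, the fingers measure 114 mm over their backs; the gripper's body (76 mm by 85 mm) begins 54 mm behind the grasp point. The pads swing forward as they close: fully open they stand 13 mm farther back than shut.
Start: joints at [-1.352, 0.116, 1.442, -0, 1.584, -0.038], TCP at [0.171, -0.653, 0.239] pointing down, gripper open.
Joint ranges: [-2.83, 2.83], [-0.83, 2.19], [0.07, 2.5], [-1.14, 4.28], [0.01, 3], [-2.97, 2.97]. Speed limits (rad/s): [1.89, 1.89, 2.22, 3.14, 3.14, 3.14].

### API

Orientations are given as a unit quaternion [x, y, z, w].
In Python, from cell import bot, vision gives the robot as it stands.
- The arm moves only by the tool servo_tool, never from a script. Its argument "motion" is a list that holds one entry, the list of rows, each a list of 5 numbers: the finger opening in m, from 0 to 0.0854, then the shift along the tool's x, y, z in m, then the turn about the tool's z in rad. A call has 1 to 12 rows; each row is the pose to reach, as a shift and turn from the pose commanded when the call began, along the tool's axes at that moment; what a row does not reach only later rows make up. A row lasts 1/10 s, in which the tool goes at most 50 mm and 8.59 degrees, less where a joint would pass 70% of its speed; a pose out of reach is approached as far as the arm can. A call with a gripper value outside its range is refused whole. The fingers move at their own pace and stop on an object; "newtons" is the grip in N (left out, the last holds). Time passes only in rows, so rows that repeat a pose let the fingers close. It gives the time, the measured TCP pose, the force and the opening at its end, in the units of the state.
- bot.get_obs(): the state, without advancing time (a new reading comes with each control period).
- vision.camera(name): name is "scene" or "side" or "wrist"; returns the picture (400x640x3 uint8, red, green, blue); there is no depth.
- vision.calibration(name): a dict with "camera_matrix" (3x3 intrinsics, pixels), "world_from_camera" (4x4, takes a point from camera to world coordinates). Camera axes: x right, y up, looking along -z (the intrinsics and any distortion apply to the point x, -y, -z); pixel columns grow to the right and rows downward; lengths in m; the calibration is good to about 2 mm. A picture is of the moment at which its call begins: read the wrist's pose just before it. calibration takes no time and is no camera call; for the wrist camera it gives the pose at the moment of the call.
- bot.job_done(): hands the job in, once; it reports no verdict.
The state is a dict: "clock": time; "joint_positions": joint angles; "joint_velocities": joint speeds; "effort": joint torques, N m; "tcp_pos": TCP position; "ee_rot": TCP orientation; "contact_force": force on the tool from outside, world axes, zero at the start; "wrist_torque": the same for the moment, N m; "gripper_width": opening from 0.0 (shut) to 1.0 (fully open).
Only numpy, scipy, OpenCV 4.12 (cv2) and the standard library are available. Lean on these libraries where they do the work, as an engineer would, in place of code of your own. Each camera call takes 0.05 s, during which the arm holds its last target.

### The job

The pin spanner is lying on its side. First stand it pins-down in the slot of its rest and let go of it, then take it again from above, put both its pins fully into the two holes of the lens retaining ring on the lamp house, and only then turn the ring clockwise (seen from above) with it until the ring comes up against its stop. Finally stand the spanner back in the rest, let go, and leave the bottle, carton and dish where they are.

Things in the scene. Friction and masses are not known exactly. Their poses are not given: they have to be found in the camera images.
- spanner: hollow dark metal T-shaped pin spanner, 0.2 kg, mass centre near z = 36 mm. Origin: centre of its cross bar's underside, midway between the pins; z up the grip, y along the bar. Bar 100 (y) x 36 (x) x 14 mm (z 0 to 14). Two 10 mm pins with half-round tips stick out 14 mm below. Same after half a turn about z. Starts lying flat on the bench: x up, origin 18 mm high, pins pointing to the robot's left (+y) within 25 degrees
- grip_end (a point): middle of the free end of the spanner's grip, a flat block on the bar's middle, 20 mm (y) x 36 mm (x), from z = 14 to z = 94 mm (this point) in the spanner's frame. It can be pinched across its 20 mm with the fingers from any direction in the x-z plane, so also tilted
- pin_a (a point): tip of the spanner's pin at y = +35 mm (z = -14 mm in the spanner's frame)
- pin_b (a point): tip of the spanner's pin at y = -35 mm (z = -14 mm in the spanner's frame)
- rest: fixed grey plastic rest block, 64 mm (x) x 130 mm (y) x 26 mm high; origin: centre of its underside. In the middle of its top a slot 18 mm wide (x), 90 mm long (y), 20 mm deep. The spanner stands with both pins in the slot, either way round, bar down on the block's top (spanner origin 26 mm above the block's origin)
- lamp_house: fixed grey metal lamp house, 170 x 170 x 80 mm high, with a round black lens cell of 112 mm diameter in the middle of its top, its collar rising to 99 mm. Origin: centre of its underside. The steel lens retaining ring lies in the cell, 90 mm outside and 50 mm inside diameter, 12 mm thick; the lens in it stays 4 mm or more below the ring's top face
- ring_center (a point): centre of the ring's flat top face, 101 mm above the bench, axes as the lamp house's. Two round 13 mm holes go through the ring, 35 mm either side of its centre; the pins go in all 14 mm, until the bar lies on the ring. The line through the holes starts within 25 degrees, either way, of the lamp house's y axis: its angle is not measured, it must be seen or felt for
- lens_ring (a joint): turn of the retaining ring, rad, growing clockwise seen from above, 1.2 at its stop; starts between 0 and 0.2. It does not tell where the holes are (the cell is mounted at another angle each time). Stiff to turn (0.25 N m), so it holds still while the pins are set lightly on its face and stays where it is left
- bottle: bystander: amber glass bottle, 64 mm diameter, 150 mm high, loose; origin at the centre of its base
- carton: bystander: plain white paper carton, 110 x 200 x 75 mm, loose; origin at the centre of its underside
- dish: bystander: flat clear plastic culture dish, 90 mm diameter, 16 mm high, loose; origin at the centre of its underside
Mind the look-alikes: they are no part of the job. What is shaped like the spanner but turquoise is not meant.

How it is judged:
On the way, in this order (a step that is already met when the one before it is completed fails the run):
1. the spanner stands pins-down in its rest and is let go (angle between spanner's own z axis and vertical below 0.09 rad and horizontal distance between spanner and rest below 0.012 m and z of spanner in the frame of rest between 0.023 and 0.0285 m and contact force between the fingers and spanner below 0.05 N and linear speed of spanner below 0.02 m/s), for 0.2 s.
2. both pins are in the ring's holes before the ring has been turned (z of each of pin_a, pin_b in the frame of ring_center below -0.009 m and horizontal distance between pin_a and ring_center between 0.028 and 0.042 m and horizontal distance between pin_b and ring_center between 0.028 and 0.042 m and value of joint lens_ring below 0.4 rad), for 0.1 s.
3. the ring is turned up to its stop with both pins still in its holes (z of each of pin_a, pin_b in the frame of ring_center below -0.009 m and horizontal distance between pin_a and ring_center between 0.028 and 0.042 m and horizontal distance between pin_b and ring_center between 0.028 and 0.042 m and value of joint lens_ring above 1.1 rad), for 0.1 s.
At the end, for the whole second after the job is handed in: the ring is at its stop (lens_ring above 1.1 rad of 1.2), and the spanner stands at rest, pins-down in the rest's slot, bar down on the block within about 2.5 mm, upright within 5 degrees and centred on the rest within 12 mm, released (all of step 1 and value of joint lens_ring above 1.1 rad); the robot touches nothing.
It fails at once if the bottle is pushed away (more than 20 mm) or knocked over (distance of bottle from where it was at the start of the episode above 0.02 m or angle between bottle's own z axis and vertical above 0.5 rad).
It fails at once if the carton is pushed away (more than 20 mm) or knocked over (distance of carton from where it was at the start of the episode above 0.02 m or angle between carton's own z axis and vertical above 0.5 rad).
It fails at once if the dish is pushed away (more than 20 mm) or knocked over (distance of dish from where it was at the start of the episode above 0.02 m or angle between dish's own z axis and vertical above 0.5 rad).
It also fails if it takes over 61 s, if anything falls off the work surface, if the arm or the gripper's body presses on something with over 40 N, if the wrist force passes 120 N, or if a joint passes its speed limit or range.

## Working session

There is one attempt and no reset: what is moved stays moved. The work goes in short steps, Python scripts to look and compute and a tool call to move; the robot and the scene stay as the last step left them, time stands still between calls to the robot, and variables do not carry over. Pictures are saved under pics/ and viewed, and the job is handed in when it is done.

Besides the shell and the picture viewer there is one more tool, called after "Request:" as name(argument=value, ...) on one line, values as JSON. servo_tool: Moves the arm, as the interface text tells. Its arguments: {"type":"object","properties":{"motion":{"type":"array"},"newtons":{"type":"number"}},"required":["motion"]}

```bash
mkdir -p pics; ls
cat > h.py <<'E'
import numpy as np, cv2
from cell import bot, vision
def cal(n):
    c=vision.calibration(n); return c
def shot(n,name):
    c=cal(n); im=vision.camera(n); cv2.imwrite(f'pics/{name}.png',im[:,:,::-1]); return im,c
def ray(c,u,v):
    K=np.array(c['camera_matrix']);T=np.array(c['world_from_camera'])
    d=np.linalg.inv(K)@np.array([u,v,1.]); d=np.array([d[0],-d[1],-d[2]])
    return T[:3,3],T[:3,:3]@d
def onz(c,u,v,z):
    o,d=ray(c,u,v); return o+d*(z-o[2])/d[2]
def proj(c,p):
    K=np.array(c['camera_matrix']);T=np.array(c['world_from_camera'])
    q=T[:3,:3].T@(np.array(p)-T[:3,3]); q=np.array([q[0],-q[1],-q[2]]); q=K@q; return q[:2]/q[2]
E
python3 - <<'E'
from h import *
print(bot.get_obs())
for n in ['scene','side','wrist']:
    im,c=shot(n,n+'0'); print(n,c)
E
```

```text
pics
{'clock': 0.0, 'joint_positions': array([-1.35179365e+00,  1.16511975e-01,  1.44227754e+00, -5.10827338e-05,
        1.58400983e+00, -3.78015384e-02]), 'joint_velocities': array([-0.00118016, -0.00101079,  0.00016495, -0.00010417,  0.00165527,
        0.00012939]), 'effort': array([ 5.21867507e-03, -7.31984425e+01, -6.32483840e+01,  1.89754460e-04,
        6.38978454e-03, -1.24535049e-05]), 'tcp_pos': array([ 0.17137974, -0.65268855,  0.23853702]), 'ee_rot': array([ 9.91767629e-01,  1.28049227e-01, -8.00233357e-05, -5.98560802e-04]), 'contact_force': array([0.33402609, 0.17360985, 0.33862746]), 'wrist_torque': array([ 0.02297051, -0.01477392, -0.01552409]), 'gripper_width': 0.999668230161121}
scene {'camera_matrix': array([[450.73713057,   0.        , 322.88645627],
       [  0.        , 450.73713057, 201.64426491],
       [  0.        ,   0.        ,   1.        ]]), 'world_from_camera': array([[-4.32157057e-03, -7.61976884e-01,  6.47589803e-01,
         1.35147374e+00],
       [ 9.99980006e-01, -3.03359044e-04,  6.31623842e-03,
         1.11848999e-01],
       [-4.61637544e-03
[... 435 characters left out ...]
834756,  0.73400909,  0.97722764],
       [ 0.0083374 ,  0.80927461,  0.58737134,  0.77821419],
       [ 0.        ,  0.        ,  0.        ,  1.        ]])}
wrist {'camera_matrix': array([[309.04966473,   0.        , 326.50870189],
       [  0.        , 309.04966473, 202.76406129],
       [  0.        ,   0.        ,   1.        ]]), 'world_from_camera': array([[ 2.53768076e-01,  9.29906788e-01,  2.66223832e-01,
         2.39171423e-01],
       [-9.67264807e-01,  2.44179271e-01,  6.91033815e-02,
        -6.34679567e-01],
       [-7.46637686e-04, -2.75045176e-01,  9.61431014e-01,
         3.72810792e-01],
       [ 0.00000000e+00,  0.00000000e+00,  0.00000000e+00,
         1.00000000e+00]])}
```

View pics/scene0.png

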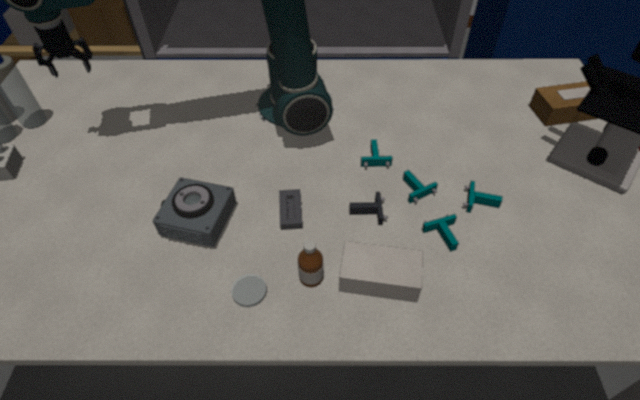

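View pics/side0.png

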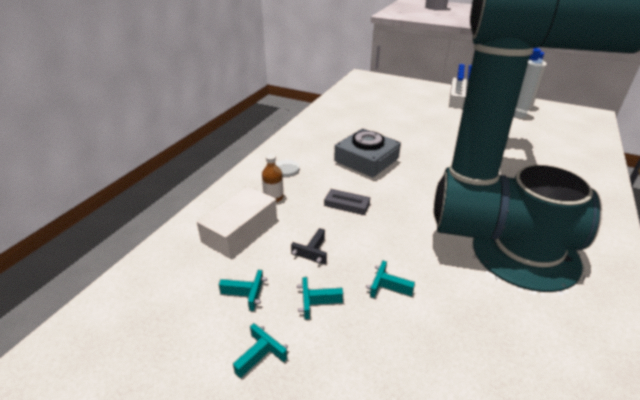

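View pics/wrist0.png

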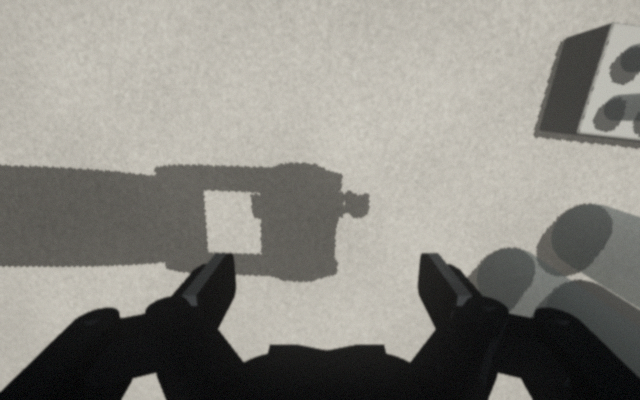

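Run:
```python
from h import *
a=cv2.imread('pics/scene0.png'); cv2.imwrite('pics/c1.png',cv2.resize(a[150:260,140:400],None,fx=3,fy=3,interpolation=cv2.INTER_CUBIC))
c=cal('scene')
hsv=cv2.cvtColor(a,cv2.COLOR_BGR2HSV)
m=((hsv[:,:,2]<75)).astype(np.uint8); m[:,:345]=0;m[:,392:]=0;m[:190]=0;m[:228,:]=m[:228,:];m[228:]=0
n,l,s,ce=cv2.connectedComponentsWithStats(m); print(s,ce)
for nm,u,v,z in [('grip end',350,208,.03),('bar end1',378,193,.036),('bar end2',384,222,.036),('pin1',384,198,.018),('pin2',388,219,.018),('rest c',291,209,.026),('ring',193,199,.101),('bottle base',311,281,0),('dish',250,292,.01)]:
    print(nm,onz(c,u,v,z).round(3))
for nm,pts in [('carton',[(345,243),(424,251),(421,288),(340,279)])]:
    for p in pts: print(nm,onz(c,*p,.075).round(3))
```

```text
[[     0      0    640    400 255533]
 [   350    192     35     33    467]] [[319.4097553  199.48412925]
 [368.88008565 208.18415418]]
grip end [0.527 0.181 0.03 ]
bar end1 [0.475 0.265 0.036]
bar end2 [0.583 0.274 0.036]
pin1 [0.479 0.284 0.018]
pin2 [0.558 0.289 0.018]
rest c [0.528 0.012 0.026]
ring [ 0.555 -0.249  0.101]
bottle base [0.749 0.074 0.   ]
dish [ 0.787 -0.08   0.01 ]
carton [0.681 0.161 0.075]
carton [0.706 0.361 0.075]
carton [0.812 0.339 0.075]
carton [0.787 0.146 0.075]
```

View pics/c1.png

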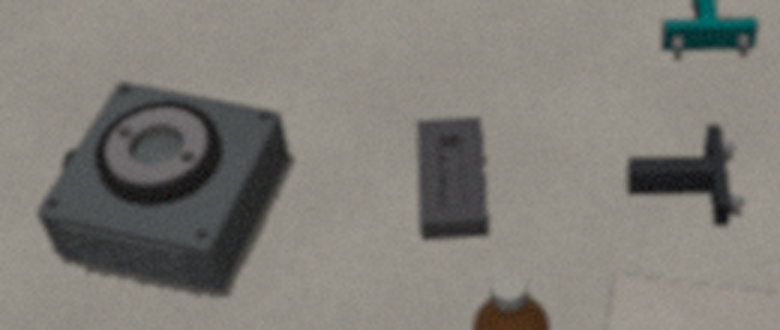

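Request:
servo_tool(motion=[[[0.085, 0.456, -0.245, -0.04, -1.31], [0.085, 0.456, -0.245, -0.04, -1.31], [0.085, 0.456, -0.245, -0.04, -1.31], [0.085, 0.456, -0.245, -0.04, -1.31], [0.085, 0.456, -0.245, -0.04, -1.31], [0.085, 0.456, -0.245, -0.04, -1.31], [0.085, 0.456, -0.245, -0.04, -1.31], [0.085, 0.456, -0.245, -0.04, -1.31], [0.085, 0.456, -0.245, -0.04, -1.31], [0.085, 0.456, -0.245, -0.04, -1.31], [0.085, 0.456, -0.245, -0.04, -1.31], [0.085, 0.456, -0.245, -0.04, -1.31]]])

```text
clock: 1.35
tcp_pos: [0.5517, -0.2983, 0.279]
ee_rot: [0.708, 0.707, 0.0, -0.0]
contact_force: [-0.5, -1.5, -0.3]
gripper_width: 0.998
```

```bash
cat >> h.py <<'E'
def st():
    o=bot.get_obs(); q=o['ee_rot']; from scipy.spatial.transform import Rotation as R
    M=R.from_quat(q).as_matrix(); return o,M
def pr():
    o,M=st(); print('t',o['clock'].__round__(2),'tcp',o['tcp_pos'].round(4),'a',round(np.degrees(np.arctan2(M[1,0],M[0,0])),2),'z',M[:,2].round(3),'F',o['contact_force'].round(2),'T',o['wrist_torque'].round(3),'w',round(o['gripper_width']*85.4,2),'j',o['joint_positions'].round(2))
    return o,M
def rel(p,a):
    'shift in tool axes + turn to world point p, tool x angle a deg'
    o,M=st(); d=M.T@(np.array(p)-o['tcp_pos']); cur=np.degrees(np.arctan2(M[1,0],M[0,0])); print('rel',d.round(4),'turn',round(np.radians(cur-a),4))
E
python3 - <<'E'
from h import *
pr(); shot('wrist','w1')
E
```

```text
t 1.35 tcp [ 0.5517 -0.2983  0.279 ] a 89.93 z [-0.  0. -1.] F [-0.47 -1.47 -0.27] T [-0.041  0.029  0.001] w 85.24 j [-0.54  0.    1.49  0.    1.64 -0.54]
```

View pics/w1.png

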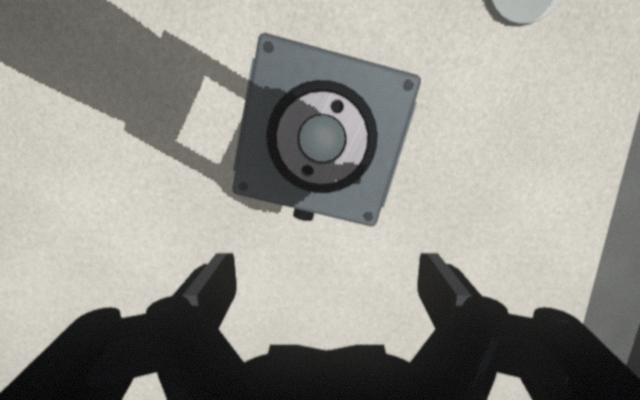

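Run:
```python
from h import *
a=cv2.imread('pics/w1.png')
# calib at the same pose
c=cal('wrist')
cr=a[80:195,260:385]; cv2.imwrite('pics/c2.png',cv2.resize(cr,None,fx=5,fy=5,interpolation=cv2.INTER_CUBIC))
g=cv2.cvtColor(a,cv2.COLOR_BGR2GRAY)
def blob(g,u,v,r,t):
    p=g[v-r:v+r+1,u-r:u+r+1].astype(float); w=np.clip(t-p,0,None); yy,xx=np.mgrid[-r:r+1,-r:r+1]; return u+(w*xx).sum()/w.sum(), v+(w*yy).sum()/w.sum()
h1=blob(g,337,106,9,70);h2=blob(g,307,170,9,50)
print(h1,h2)
P1=onz(c,*h1,.101);P2=onz(c,*h2,.101);d=P1-P2
print(P1,P2,(P1+P2)/2,np.linalg.norm(d),np.degrees(np.arctan2(d[1],d[0])))
for q in [(262,36),(418,76),(376,224),(234,191)]: print(onz(c,*q,.08).round(4))
s=cal('scene'); print(proj(s,P1),proj(s,P2),proj(s,(P1+P2)/2))
```

```text
(np.float64(337.31030253475063), np.float64(106.06418642681929)) (np.float64(306.75835073068896), np.float64(170.21920668058456))
[ 0.56140753 -0.22176866  0.101     ] [ 0.53069063 -0.28414476  0.101     ] [ 0.54604908 -0.25295671  0.101     ] 0.06952916934710747 63.78221764725043
[ 0.4885 -0.1561  0.08  ]
[ 0.6429 -0.1927  0.08  ]
[ 0.6073 -0.3502  0.08  ]
[ 0.4482 -0.3109  0.08  ]
[202.46626286 200.93415019] [181.81492311 192.43245867] [192.05544889 196.64825253]
```

View pics/c2.png

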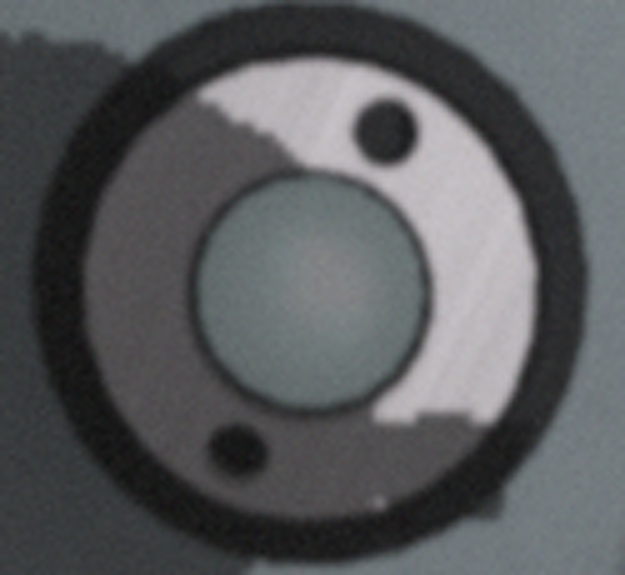

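Request:
servo_tool(motion=[[[0.085, 0.428, -0.02, 0, 0], [0.085, 0.428, -0.02, 0, 0], [0.085, 0.428, -0.02, 0, 0], [0.085, 0.428, -0.02, 0, 0], [0.085, 0.428, -0.02, 0, 0], [0.085, 0.428, -0.02, 0, 0], [0.085, 0.428, -0.02, 0, 0], [0.085, 0.428, -0.02, 0, 0], [0.085, 0.428, -0.02, 0, 0], [0.085, 0.428, -0.02, 0, 0]]])

```text
clock: 2.4
tcp_pos: [0.5315, 0.1295, 0.2791]
ee_rot: [0.708, 0.706, -0.0, -0.0]
contact_force: [0.2, 0.3, 0.6]
gripper_width: 0.995
```

Run:
```python
from h import *
pr(); im,c=shot('wrist','w2'); print(repr(c['world_from_camera']))
```

```text
t 2.4 tcp [0.5315 0.1295 0.2791] a 89.88 z [-0.  0. -1.] F [0.21 0.28 0.65] T [-0.022 -0.008 -0.023] w 84.97 j [ 0.19 -0.17  1.66  0.    1.65  0.19]
array([[ 9.99996929e-01,  2.46113394e-03,  2.90946478e-04,
         5.31785796e-01],
       [-2.44598208e-03,  9.61253554e-01,  2.75654895e-01,
         1.99798914e-01],
       [ 3.98750282e-04, -2.75654760e-01,  9.61256622e-01,
         4.13242669e-01],
       [ 0.00000000e+00,  0.00000000e+00,  0.00000000e+00,
         1.00000000e+00]])
```

View pics/w2.png

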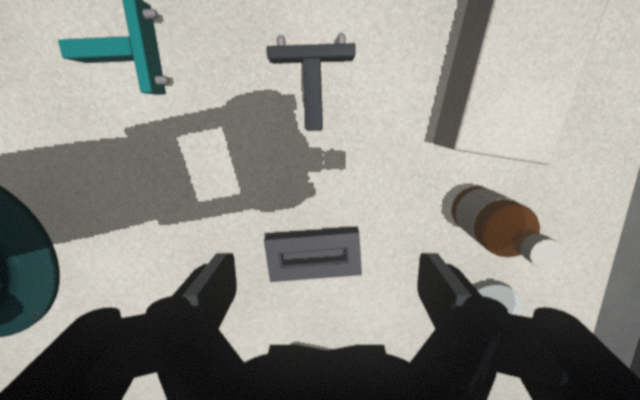

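Run:
```python
from h import *
a=cv2.imread('pics/w2.png'); c=cal('wrist')
cr=np.hstack([a[20:140,250:370],a[210:290,250:370][0:80]]) if 0 else a[20:140,250:370]
cv2.imwrite('pics/c3.png',cv2.resize(cr,None,fx=5,fy=5,interpolation=cv2.INTER_CUBIC))
cv2.imwrite('pics/c4.png',cv2.resize(a[215:290,250:375],None,fx=5,fy=5,interpolation=cv2.INTER_CUBIC))
```

```text
(no output)
```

View pics/c3.png

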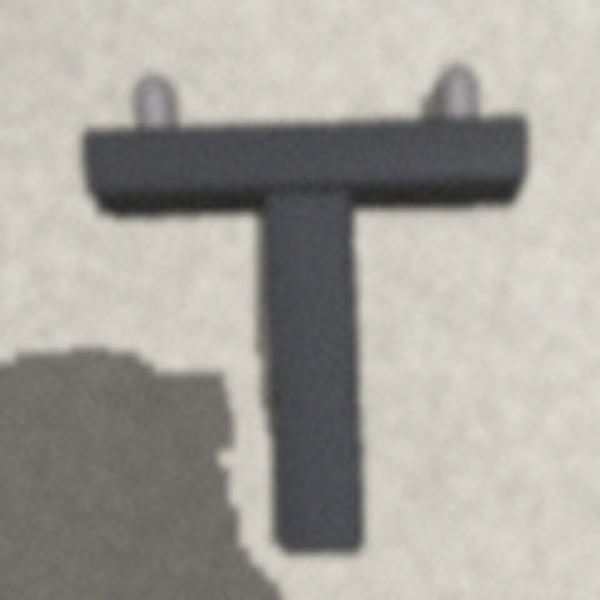

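View pics/c4.png

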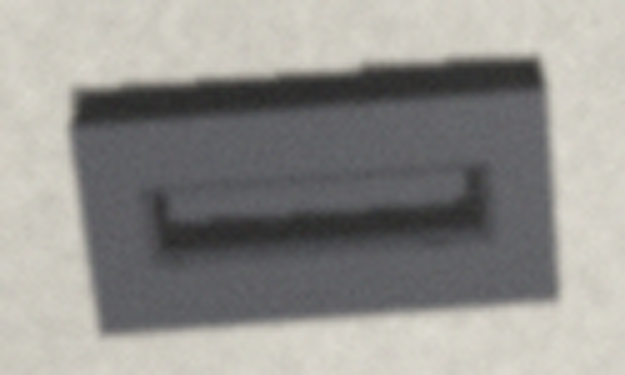

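Run:
```python
from h import *
c=cal('wrist')
S=lambda u,v:onz(c,250+u/5,20+v/5,.036)
R=lambda u,v:onz(c,250+u/5,215+v/5,.026)
b1,b2,e1,e2=S(85,132),S(526,120),S(278,551),S(362,551)
o=(b1+b2)/2;e=(e1+e2)/2
print(b1,b2,np.linalg.norm(b2-b1),o,e,np.linalg.norm(e-o))
print('bar ang',np.degrees(np.arctan2(*(b2-b1)[[1,0]])),'grip ang',np.degrees(np.arctan2(*(o-e)[[1,0]])))
q=[R(75,124),R(545,90),R(556,298),R(101,332)]
for x in q: print(x.round(4))
print('rest',sum(q)/4,[np.linalg.norm(q[i]-q[(i+1)%4]).round(4) for i in range(4)])
print(np.degrees(np.arctan2(*(q[1]-q[0])[[1,0]])),np.degrees(np.arctan2(*(q[2]-q[3])[[1,0]])))
```

```text
[0.46647654 0.27054112 0.036     ] [0.56421045 0.27264464 0.036     ] 0.09775653927186623 [0.51534349 0.27159288 0.036     ] [0.51727678 0.17981802 0.036     ] 0.09179522149830126
bar ang 1.2329819960955366 grip ang 91.20678466460706
[0.4487 0.0353 0.026 ]
[0.5753 0.0447 0.026 ]
[ 0.58   -0.0175  0.026 ]
[ 0.4523 -0.0277  0.026 ]
rest [0.51406224 0.00870534 0.026     ] [np.float64(0.127), np.float64(0.0624), np.float64(0.1281), np.float64(0.0632)]
4.242399617486328 4.574850001926016
```

Request:
servo_tool(motion=[[[0.05, 0.06, -0.0145, 0.05, -0.023], [0.05, 0.06, -0.0145, 0.1, -0.023], [0.05, 0.06, -0.0145, 0.15, -0.023], [0.05, 0.06, -0.0145, 0.2, -0.023], [0.05, 0.06, -0.0145, 0.225, -0.023], [0.05, 0.06, -0.0145, 0.225, -0.023]]], newtons=20)

```text
clock: 3.05
tcp_pos: [0.5149, 0.1852, 0.0484]
ee_rot: [0.701, 0.713, -0.004, -0.002]
contact_force: [-0.4, -0.5, 0.4]
gripper_width: 0.584
```

Run:
```python
from h import *
pr(); rel([.517,.1896,.012],91.2); shot('wrist','w3')
```

```text
t 3.05 tcp [0.5149 0.1852 0.0484] a 90.98 z [-0.009 -0.003 -1.   ] F [-0.36 -0.48  0.35] T [-0.01  -0.037  0.044] w 49.86 j [ 0.3  -0.04  1.92 -0.    1.27  0.28]
rel [0.0045 0.0025 0.0363] turn -0.0039
```

View pics/w3.png

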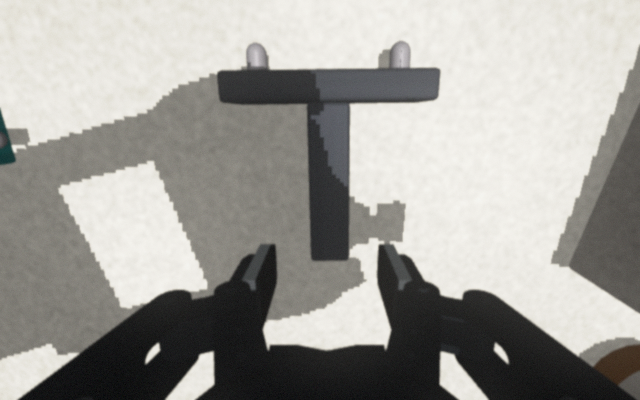

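Request:
servo_tool(motion=[[[0.05, 0, 0, 0.03, 0], [0.05, 0, 0, 0.042, 0], [0.05, 0, 0, 0.042, 0], [0.0, 0, 0, 0.042, 0], [0.0, 0, 0, 0.042, 0], [0.0, 0, 0, 0.042, 0], [0.0, 0, 0, 0.042, 0], [0.0, 0, 0, 0.042, 0]]], newtons=20)

```text
clock: 3.9
tcp_pos: [0.5185, 0.1882, 0.0142]
ee_rot: [0.7, 0.714, 0.001, 0.001]
contact_force: [-1.5, -2.2, 7.7]
gripper_width: 0.23
```

Run:
```python
from h import *
pr(); shot('wrist','w4')
```

```text
t 3.9 tcp [0.5185 0.1882 0.0142] a 91.1 z [ 0.002  0.    -1.   ] F [-1.54 -2.18  7.72] T [-0.291  0.341  0.051] w 19.62 j [ 0.3   0.    1.94 -0.    1.2   0.28]
```

View pics/w4.png

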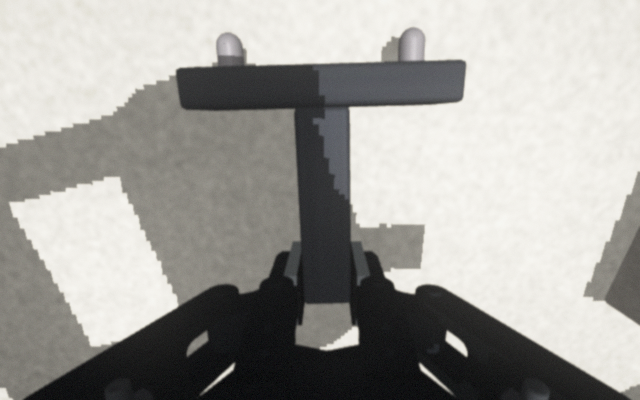

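Request:
servo_tool(motion=[[[0.0, 0.001, 0, -0.014, 0], [0.0, 0.005, 0, -0.028, 0], [0.0, 0.011, 0, -0.041, 0], [0.0, 0.019, 0, -0.053, 0], [0.0, 0.029, 0, -0.063, 0], [0.0, 0.041, 0, -0.071, 0], [0.0, 0.041, 0, -0.071, 0]]], newtons=20)

```text
clock: 4.65
tcp_pos: [0.5172, 0.2308, 0.0846]
ee_rot: [0.7, 0.714, 0.001, 0.0]
contact_force: [0.2, -0.3, -2.0]
gripper_width: 0.229
```

Run:
```python
from h import *
pr(); shot('wrist','w5'); a,_=shot('side','s5'); cv2.imwrite('pics/c5.png',cv2.resize(a[180:300,250:400,::-1],None,fx=4,fy=4))
```

```text
t 4.65 tcp [0.5172 0.2308 0.0846] a 91.16 z [ 0.001  0.001 -1.   ] F [ 0.18 -0.34 -2.  ] T [-0.162  0.011  0.02 ] w 19.56 j [ 0.37 -0.04  1.85  0.    1.32  0.35]
```

View pics/w5.png

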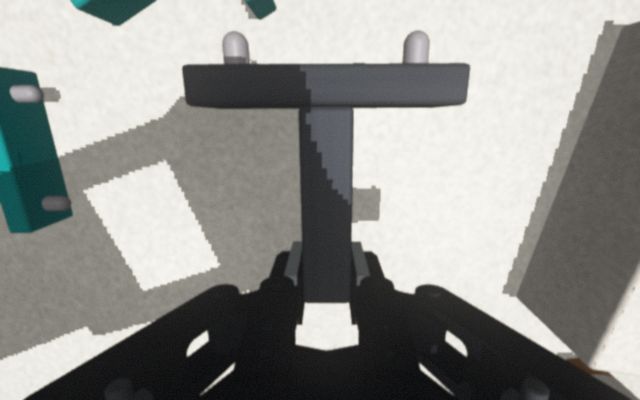

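View pics/c5.png

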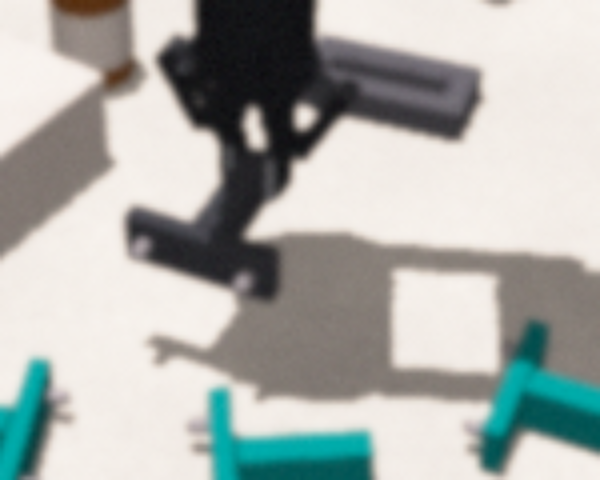

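Request:
servo_tool(motion=[[[0.0, -0.02, 0, 0.035, 0], [0.0, -0.041, 0, 0.06, 0], [0.0, -0.041, 0, 0.07, 0], [0.0, -0.041, 0, 0.07, 0], [0.03, -0.041, 0, 0.07, 0], [0.03, -0.041, 0, 0.07, 0], [0.03, -0.025, 0, 0.068, 0], [0.03, -0.009, 0, 0.068, 0], [0.03, -0.009, 0, 0.068, 0], [0.0, -0.009, 0, 0.068, 0], [0.0, -0.009, 0, 0.068, 0], [0.0, -0.009, 0, 0.068, 0]]], newtons=20)

```text
clock: 5.95
tcp_pos: [0.5171, 0.22, 0.0154]
ee_rot: [0.7, 0.714, 0.0, -0.0]
contact_force: [0.1, 2.0, 1.5]
gripper_width: 0.231
```

Request:
servo_tool(motion=[[[0.0, 0, 0, 0, 0], [0.0, 0, 0, 0, 0]]], newtons=20)

```text
clock: 6.15
tcp_pos: [0.5171, 0.2199, 0.0154]
ee_rot: [0.7, 0.714, 0.0, -0.0]
contact_force: [-0.2, 1.8, 1.5]
gripper_width: 0.229
```

Run:
```python
from h import *
pr(); im,c=shot('wrist','w6')
```

```text
t 6.15 tcp [0.5171 0.2199 0.0154] a 91.08 z [ 0.  0. -1.] F [-0.19  1.84  1.46] T [ 0.274  0.068 -0.032] w 19.54 j [0.36 0.03 1.91 0.   1.2  0.34]
```

View pics/w6.png

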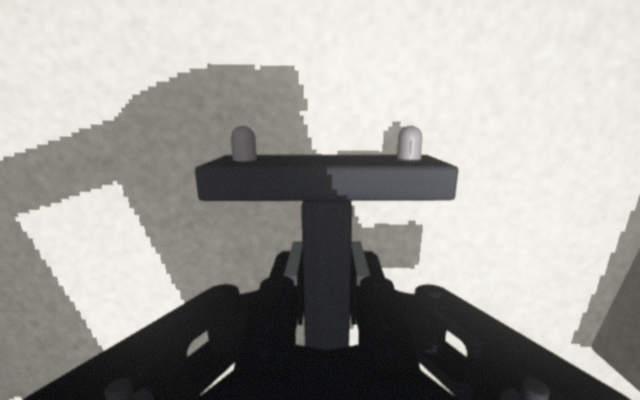

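Request:
servo_tool(motion=[[[0.0, 0, 0, -0.04, 0], [0.0, 0, 0, -0.09, 0], [0.0, 0, 0, -0.14, 0], [0.0, -0.01, 0, -0.185, 0], [0.0, -0.365, 0.0494, -0.185, 0.255], [0.0, -0.365, 0.0494, -0.185, 0.255], [0.0, -0.365, 0.0494, -0.185, 0.255], [0.0, -0.365, 0.0494, -0.185, 0.255], [0.0, -0.365, 0.0494, -0.185, 0.255], [0.0, -0.365, 0.0494, -0.185, 0.255], [0.0, -0.365, 0.0494, -0.185, 0.255], [0.0, -0.365, 0.0494, -0.185, 0.255]]], newtons=25)

```text
clock: 7.4
tcp_pos: [0.5731, -0.1486, 0.1994]
ee_rot: [0.787, 0.617, -0.001, -0.0]
contact_force: [0.3, -0.3, -1.8]
gripper_width: 0.234
```

Request:
servo_tool(motion=[[[0.0, 0, 0, 0, 0], [0.0, 0, 0, 0, 0]]])

```text
clock: 7.6
tcp_pos: [0.5732, -0.1434, 0.1999]
ee_rot: [0.785, 0.619, -0.0, -0.0]
contact_force: [-0.1, 0.6, -2.2]
gripper_width: 0.233
```

Run:
```python
from h import *
pr(); im,c=shot('wrist','w7'); rel([.5734,-.1423,.107],76.5)
a,_=shot('side','s7'); cv2.imwrite('pics/c7.png',cv2.resize(a[60:220,280:450,::-1],None,fx=4,fy=4)[:600])
```

```text
t 7.6 tcp [ 0.5732 -0.1434  0.1999] a 76.47 z [-0.001  0.    -1.   ] F [-0.07  0.58 -2.24] T [-0.045  0.015  0.05 ] w 19.91 j [-0.29 -0.05  1.68  0.    1.52 -0.05]
rel [0.0006 0.     0.0931] turn 0.0004
```

View pics/w7.png

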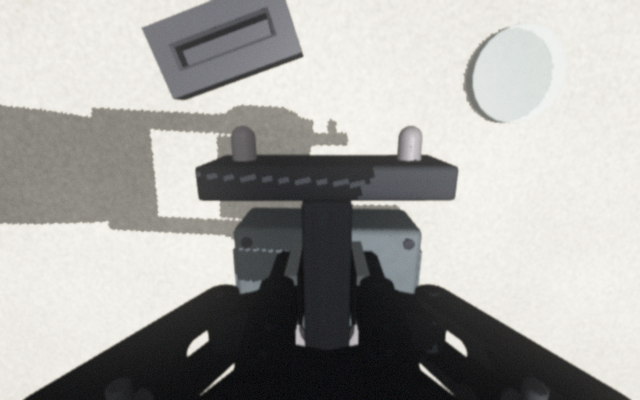

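View pics/c7.png

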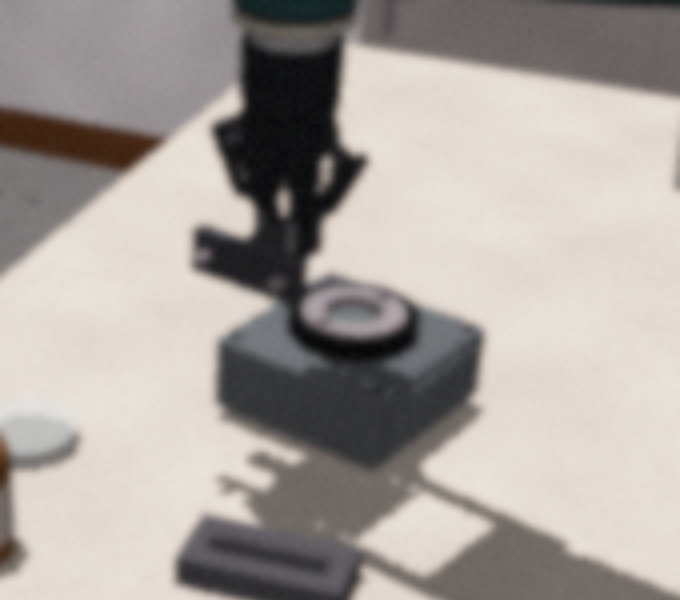

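Request:
servo_tool(motion=[[[0.0, 0, 0, 0.05, 0], [0.0, 0, 0, 0.09, 0], [0.0, 0, 0, 0.098, 0], [0.0, 0.001, 0, 0.105, 0], [0.0, 0.0025, 0, 0.109, 0], [0.0, 0.004, 0, 0.1134, 0], [0.0, 0.0045, 0, 0.118, 0], [0.0, 0.0045, 0, 0.122, 0], [0.0, 0.0045, 0, 0.122, 0]]], newtons=25)

```text
clock: 8.6
tcp_pos: [0.5762, -0.1385, 0.0818]
ee_rot: [0.785, 0.619, 0.002, 0.001]
contact_force: [-0.2, 8.7, 7.1]
gripper_width: 0.231
```

Run:
```python
from h import *
pr(); im,c=shot('wrist','w8')
```

```text
t 8.6 tcp [ 0.5762 -0.1385  0.0818] a 76.52 z [ 0.005  0.001 -1.   ] F [-0.21  8.73  7.12] T [ 1.176  0.108 -0.078] w 19.7 j [-0.28  0.02  1.8   0.    1.31 -0.05]
```

View pics/w8.png

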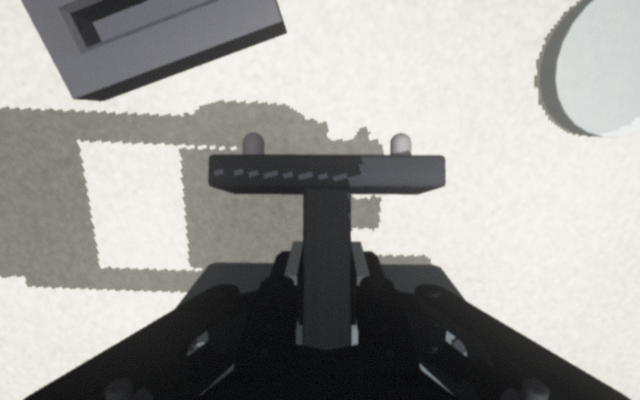

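Request:
servo_tool(motion=[[[0.0, 0.0, 0, 0.004, 0], [0.0, -0.001, 0, 0.008, 0], [0.0, -0.0025, 0, 0.0115, 0], [0.0, -0.0045, 0, 0.0144, 0], [0.0, -0.0055, 0, 0.016, 0], [0.0, -0.0065, 0, 0.0173, 0], [0.0, -0.0078, 0, 0.0185, 0], [0.0, -0.009, 0, 0.0196, 0], [0.0, -0.009, 0, 0.0196, 0]]], newtons=25)

```text
clock: 9.55
tcp_pos: [0.5746, -0.1455, 0.0624]
ee_rot: [0.785, 0.619, 0.003, 0.0]
contact_force: [1.7, 27.6, 10.1]
gripper_width: 0.228
```

Run:
```python
from h import *
pr(); im,c=shot('wrist','w9')
a,_=shot('side','s9'); cv2.imwrite('pics/c9.png',cv2.resize(a[60:220,280:450,::-1],None,fx=4,fy=4)[:600])
```

```text
t 9.55 tcp [ 0.5746 -0.1455  0.0624] a 76.55 z [ 0.005  0.004 -1.   ] F [ 1.72 27.61 10.15] T [ 3.789 -0.16  -0.125] w 19.44 j [-0.29  0.04  1.82  0.01  1.28 -0.06]
```

View pics/w9.png

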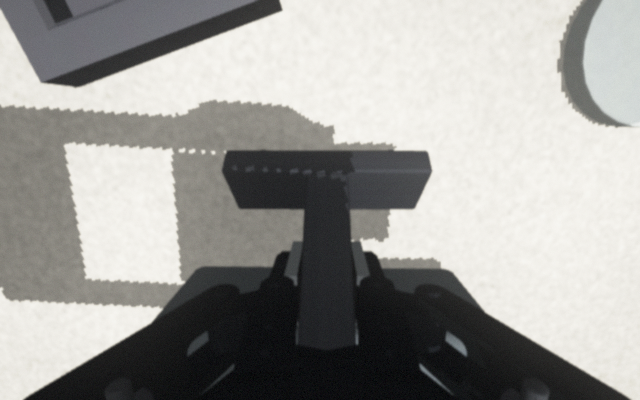

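View pics/c9.png

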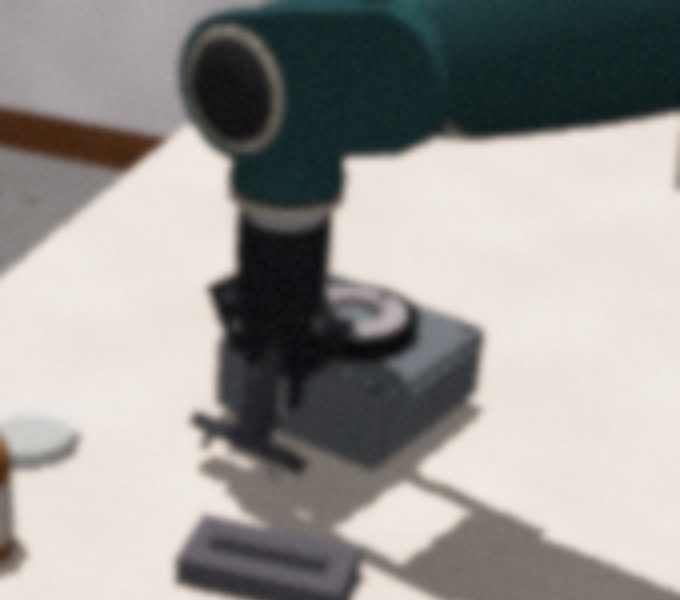

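```bash
cat >> h.py <<'E'
def bar(c,M,tcp,th,gz=51,gx=8.4,pts=((18,0),(18,14),(-18,0),(-18,14),(0,-14))):
    G=np.array(tcp)-M[:,2]*.011; t=np.radians(th); out=[]
    f=M[:,0];up=-M[:,2]
    for x,z in pts:
        a=(gz-z)/1000; b=(x-gx)/1000
        P=G+f*(a*np.cos(t)+b*np.sin(t))+up*(-a*np.sin(t)+b*np.cos(t))
        r=[proj(c,P+M[:,1]*s*.05) for s in (-1,1)]
        out.append(np.round(np.r_[r[0],r[1]]))
    return out
E
python3 - <<'E'
from h import *
o,M=st();c=cal('wrist')
for th in (40,50,60,70,80,90): print(th,[list(map(int,x)) for x in bar(c,M,o['tcp_pos'],th)])
E
```

```text
40 [[223, 168, 430, 168], [219, 194, 434, 194], [242, 199, 411, 199], [239, 221, 414, 221], [236, 163, 416, 163]]
50 [[229, 176, 424, 175], [224, 198, 429, 198], [244, 213, 408, 213], [241, 233, 412, 233], [241, 176, 412, 176]]
60 [[233, 185, 419, 185], [228, 204, 425, 203], [246, 227, 407, 227], [242, 246, 411, 246], [245, 191, 408, 191]]
70 [[237, 196, 415, 195], [231, 211, 422, 211], [247, 243, 406, 243], [242, 259, 411, 259], [247, 206, 405, 206]]
80 [[240, 207, 412, 207], [234, 219, 419, 219], [247, 258, 406, 258], [242, 273, 411, 272], [249, 222, 404, 222]]
90 [[242, 220, 410, 220], [236, 229, 417, 229], [247, 274, 406, 274], [241, 286, 412, 286], [250, 239, 403, 239]]
```

Run:
```python
from h import *
from scipy.optimize import least_squares
a=cv2.imread('pics/w9.png'); cv2.imwrite('pics/c10.png',cv2.resize(a[140:220,210:445],None,fx=3.3,fy=3.3,interpolation=cv2.INTER_CUBIC))
```

```text
(no output)
```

View pics/c10.png

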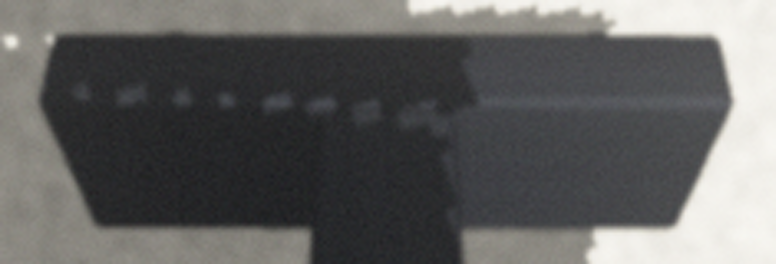

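Run:
```python
from h import *
from scipy.optimize import least_squares
o,M=st();c=cal('wrist')
obs=np.array([[226.7,150.6,427.3,151],[222,170.3,431.8,170.9],[239.4,208.5,414.8,208.5]])
P=((18,0),(18,14),(-18,14))
def f(v):
    import h
    G=o['tcp_pos']-M[:,2]*.011; t=np.radians(v[0]); r=[]
    for (x,z),ob in zip(P,obs):
        a=(v[1]-z)/1000; b=(x-v[2])/1000
        p=G+M[:,0]*(a*np.cos(t)+b*np.sin(t))-M[:,2]*(-a*np.sin(t)+b*np.cos(t))
        r+=list(np.r_[proj(c,p-M[:,1]*.05),proj(c,p+M[:,1]*.05)]-ob)
    return r
s=least_squares(f,[55,60,8]); print(s.x,np.round(s.fun,1))
```

```text
[46.96055624 60.36063759  1.04331825] [-0.5 -1.5 -0.8 -2.  -0.7  1.4 -0.4  0.7  0.1  0.8 -1.6  0.7]
```

Request:
servo_tool(motion=[[[0.0, 0, 0, 0.002, 0], [0.0, 0, 0, 0.004, 0], [0.0, 0, 0, 0.006, 0], [0.0, 0, 0, 0.007, 0], [0.0, 0, 0, 0.007, 0]]], newtons=25)

```text
clock: 10.15
tcp_pos: [0.5748, -0.1476, 0.0558]
ee_rot: [0.785, 0.619, 0.002, 0.002]
contact_force: [3.1, 9.4, 9.2]
gripper_width: 0.233
```

Run:
```python
from h import *
pr(); im,c=shot('wrist','w11')
a=cv2.imread('pics/w11.png'); cv2.imwrite('pics/c11.png',cv2.resize(a[140:240,210:445],None,fx=3.3,fy=3.3,interpolation=cv2.INTER_CUBIC))
```

```text
t 10.15 tcp [ 0.5748 -0.1476  0.0558] a 76.52 z [ 0.006 -0.    -1.   ] F [3.08 9.36 9.2 ] T [ 1.069 -0.277  0.011] w 19.91 j [-0.3   0.05  1.82  0.    1.27 -0.06]
```

View pics/c11.png

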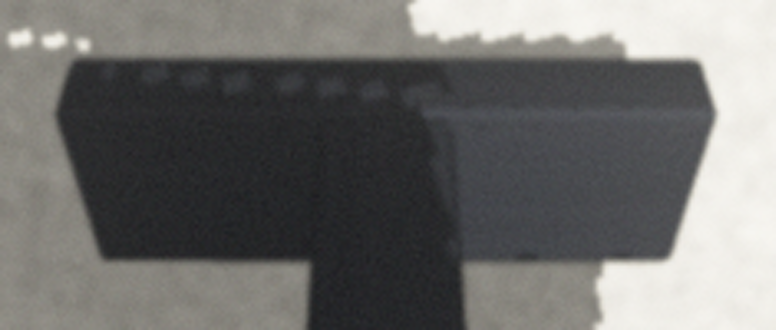

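```bash
cat >> h.py <<'E'
def fit(obs,P=((18,0),(18,14),(-18,14)),x0=(55,60,2)):
    from scipy.optimize import least_squares
    o,M=st();c=cal('wrist')
    def f(v):
        G=o['tcp_pos']-M[:,2]*.011; t=np.radians(v[0]); r=[]
        for (x,z),ob in zip(P,obs):
            a=(v[1]-z)/1000; b=(x-v[2])/1000
            p=G+M[:,0]*(a*np.cos(t)+b*np.sin(t))-M[:,2]*(-a*np.sin(t)+b*np.cos(t))
            r+=list(np.r_[proj(c,p-M[:,1]*.05),proj(c,p+M[:,1]*.05)]-ob)
        return r
    s=least_squares(f,x0); print('th,gz,gx',s.x,np.round(s.fun,1)); return s.x
E
python3 - <<'E'
from h import *
k=lambda u,v,w,x:[210+u/3.3,140+v/3.3,210+w/3.3,140+x/3.3]
fit([k(75,60,697,60),k(57,112,715,112),k(103,260,670,260)])
rel([.514,-.0775,.1],94.4)
E
```

```text
th,gz,gx [57.78742373 60.94759364 -1.14426671] [-0.6 -1.5 -0.8 -1.6 -0.8  0.8 -0.5  0.7  0.1  0.9 -1.6  0.8]
rel [ 0.0541 -0.0752 -0.0446] turn -0.3121
```

Run:
```python
from h import *
rel([.5211,-.083,.075],94.4)
```

```text
rel [ 0.0504 -0.0672 -0.0196] turn -0.3121
```

Request:
servo_tool(motion=[[[0.0, 0.01, 0, -0.01, 0], [0.0, 0.03, -0.01, -0.03, -0.1], [0.0, 0.05, -0.04, -0.03, -0.2], [0.0, 0.0504, -0.067, -0.03, -0.312], [0.0, 0.0504, -0.067, -0.025, -0.312], [0.0, 0.0504, -0.067, -0.025, -0.312], [0.0, 0.0504, -0.067, -0.025, -0.312]]], newtons=25)

```text
clock: 10.9
tcp_pos: [0.5199, -0.0837, 0.0778]
ee_rot: [0.68, 0.733, 0.0, 0.001]
contact_force: [-0.1, 0.5, -1.5]
gripper_width: 0.231
```

Run:
```python
from h import *
pr(); im,c=shot('wrist','w12')
rel([.5211,-.083,.057],94.4)
```

```text
t 10.9 tcp [ 0.5199 -0.0837  0.0778] a 94.29 z [ 0.001 -0.    -1.   ] F [-0.15  0.47 -1.51] T [-0.081 -0.036  0.009] w 19.68 j [-0.21 -0.12  1.94 -0.    1.32 -0.28]
rel [0.0007 0.0013 0.0205] turn -0.0018
```

View pics/w12.png

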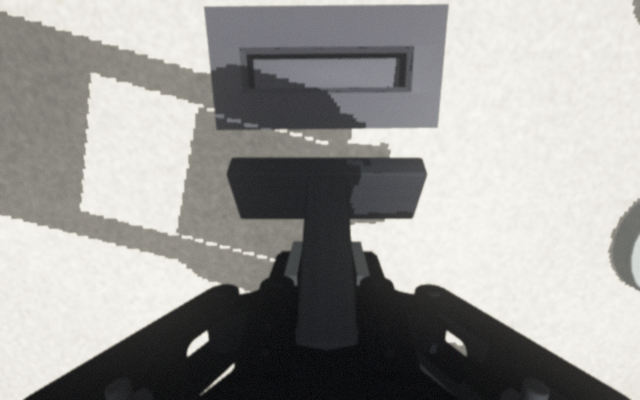

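Run:
```python
from h import *
c=cal('wrist')
q=[onz(c,u,v,.026) for u,v in [(205.5,6),(448,4),(438,127.5),(216,130)]]
for x in q: print(x.round(4))
print('rest',sum(q)/4,[np.linalg.norm(q[i]-q[(i+1)%4]).round(4) for i in range(4)])
print([np.degrees(np.arctan2(*(b-a)[[1,0]])).round(2) for a,b in ((q[0],q[1]),(q[3],q[2]))])
# slot top outer edges
s=[onz(c,u,v,.026) for u,v in [(240,49),(413,46),(411,89),(244,93)]]
print(sum(s)/4,[np.linalg.norm(s[i]-s[(i+1)%4]).round(4) for i in range(4)])
```

```text
[0.447  0.0363 0.026 ]
[0.5746 0.0468 0.026 ]
[ 0.5804 -0.0163  0.026 ]
[ 0.451  -0.0274  0.026 ]
rest [0.51327476 0.00983017 0.026     ] [np.float64(0.128), np.float64(0.0634), np.float64(0.1298), np.float64(0.0638)]
[np.float64(4.72), np.float64(4.9)]
[0.51330578 0.01003547 0.026     ] [np.float64(0.0945), np.float64(0.0221), np.float64(0.0946), np.float64(0.0227)]
```

Request:
servo_tool(motion=[[[0.0, 0.0, 0, 0.015, 0], [0.0, 0.006, 0, 0.0195, 0], [0.0, 0.011, 0, 0.0195, 0], [0.0, 0.015, 0, 0.019, 0], [0.0, 0.019, 0, 0.017, 0], [0.0, 0.023, 0, 0.0155, 0], [0.0, 0.0275, 0, 0.014, 0], [0.0, 0.0325, 0, 0.0125, 0], [0.0, 0.0365, 0, 0.0117, 0], [0.0, 0.0407, 0, 0.011, 0], [0.0, 0.0407, 0, 0.011, 0]]], newtons=25)

```text
clock: 12.05
tcp_pos: [0.5167, -0.0432, 0.0672]
ee_rot: [0.68, 0.734, 0.0, 0.001]
contact_force: [1.2, -4.3, 3.7]
gripper_width: 0.228
```

Run:
```python
from h import *
pr(); im,c=shot('wrist','w13')
a,_=shot('side','s13'); cv2.imwrite('pics/c13.png',cv2.resize(a[100:220,280:430,::-1],None,fx=4,fy=4)[:600])
```

```text
t 12.05 tcp [ 0.5167 -0.0432  0.0672] a 94.38 z [ 0.002 -0.002 -1.   ] F [ 1.24 -4.32  3.74] T [-0.841  0.045  0.09 ] w 19.5 j [-0.13 -0.13  1.97 -0.    1.3  -0.21]
```

View pics/w13.png

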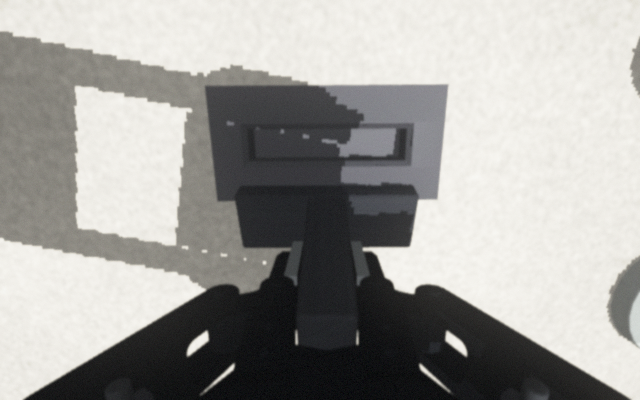

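View pics/c13.png

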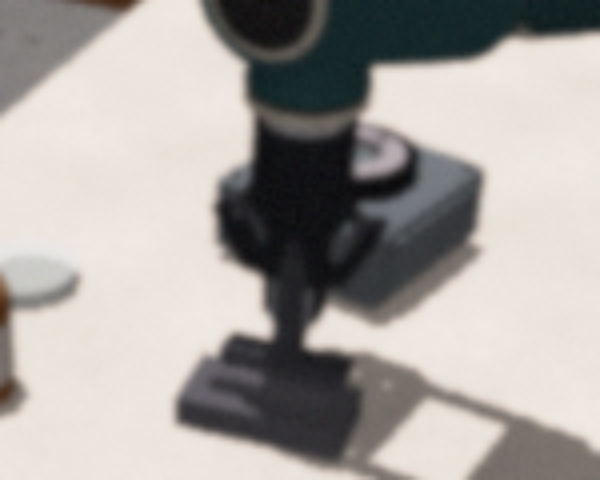

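Run:
```python
from h import *
a=cv2.imread('pics/w13.png'); a=cv2.convertScaleAbs(a,alpha=2,beta=10); cv2.imwrite('pics/c14.png',cv2.resize(a[170:360,210:445],None,fx=3.1,fy=3.1,interpolation=cv2.INTER_CUBIC))
```

```text
(no output)
```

View pics/c14.png

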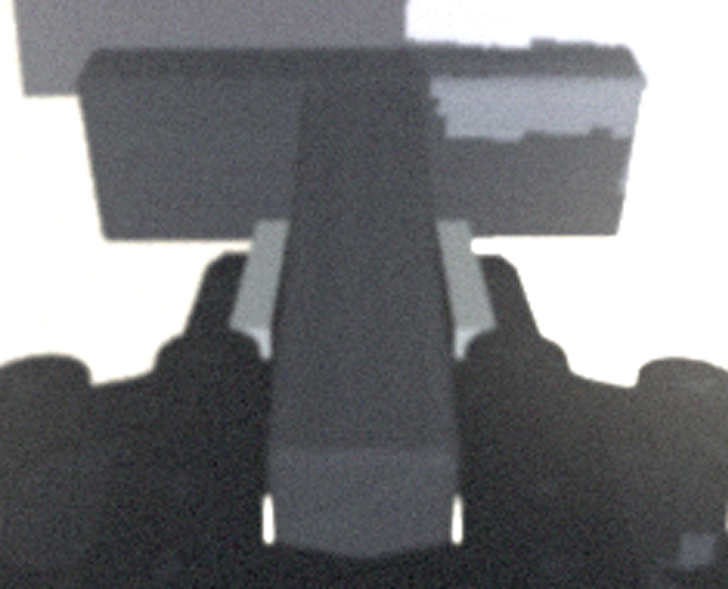

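Run:
```python
from h import *
k=lambda u,v,w,x:[210+u/3.1,170+v/3.1,210+w/3.1,170+x/3.1]
fit([k(95,50,632,47),k(78,87,645,85),k(105,240,620,234)])
```

```text
th,gz,gx [71.51371708 59.21518803  5.12164806] [-0.7 -1.5 -1.6 -0.6 -1.2 -0.   0.1  0.5  0.1 -0.1 -1.8  1.7]
```

Request:
servo_tool(motion=[[[0.0, 0.0, 0, -0.002, 0], [0.0, 0.003, 0, -0.0035, 0], [0.0, 0.006, 0, -0.005, 0], [0.0, 0.009, 0, -0.006, 0], [0.0, 0.012, 0, -0.0075, 0], [0.0, 0.015, 0, -0.008, 0], [0.0, 0.018, 0, -0.009, 0], [0.0, 0.0205, 0, -0.0095, 0], [0.0, 0.0205, 0, -0.0095, 0]]], newtons=25)

```text
clock: 13.05
tcp_pos: [0.5142, -0.0224, 0.0752]
ee_rot: [0.68, 0.734, -0.0, -0.0]
contact_force: [-1.4, -4.9, -2.3]
gripper_width: 0.228
```

Run:
```python
from h import *
pr(); im,c=shot('wrist','w15')
a=cv2.imread('pics/w15.png'); a=cv2.convertScaleAbs(a,alpha=2,beta=10); cv2.imwrite('pics/c15.png',cv2.resize(a[170:360,210:445],None,fx=3.1,fy=3.1,interpolation=cv2.INTER_CUBIC))
```

```text
t 13.05 tcp [ 0.5142 -0.0224  0.0752] a 94.37 z [-0. -0. -1.] F [-1.41 -4.9  -2.29] T [-0.899  0.187  0.114] w 19.49 j [-0.09 -0.14  1.97 -0.    1.32 -0.17]
```

View pics/c15.png

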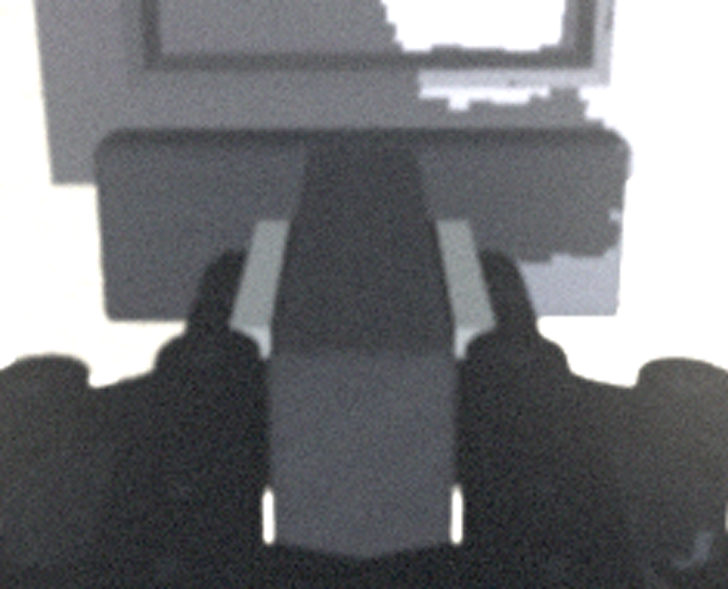

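Run:
```python
from h import *
k=lambda u,v,w,x:[210+u/3.1,170+v/3.1,210+w/3.1,170+x/3.1]
fit([k(98,143,628,143),k(105,320,616,315)],P=((18,14),(-18,14)))
c=cal('wrist');
```

```text
th,gz,gx [92.61753936 61.27791799  2.53437905] [-1.2 -0.2 -0.7 -0.3  0.3 -0.5 -0.6  1. ]
```

Request:
servo_tool(motion=[[[0.0, -0.001, 0, -0.015, 0], [0.0, 0, 0, -0.035, 0], [0.0, 0.02, 0.0015, -0.035, -0.006], [0.0, 0.035, 0.0015, -0.035, -0.006], [0.0, 0.035, 0.0015, -0.035, -0.006], [0.0, 0.035, 0.0015, -0.035, -0.006], [0.0, 0.035, 0.0015, -0.035, -0.006]]], newtons=25)

```text
clock: 13.8
tcp_pos: [0.5131, 0.0122, 0.1101]
ee_rot: [0.678, 0.735, -0.0, -0.0]
contact_force: [-0.4, 0.7, -1.6]
gripper_width: 0.234
```

Run:
```python
from h import *
pr(); im,c=shot('wrist','w16')
a=cv2.imread('pics/w16.png'); a=cv2.convertScaleAbs(a,alpha=2,beta=10); cv2.imwrite('pics/c16.png',cv2.resize(a[170:360,210:445],None,fx=3.1,fy=3.1,interpolation=cv2.INTER_CUBIC))
a,_=shot('side','s16'); cv2.imwrite('pics/d16.png',cv2.resize(a[100:230,280:430,::-1],None,fx=4,fy=4))
```

```text
t 13.8 tcp [0.5131 0.0122 0.1101] a 94.7 z [-0.  0. -1.] F [-0.4   0.68 -1.57] T [-0.027  0.022  0.013] w 19.96 j [-0.03 -0.18  1.94  0.    1.38 -0.11]
```

View pics/c16.png

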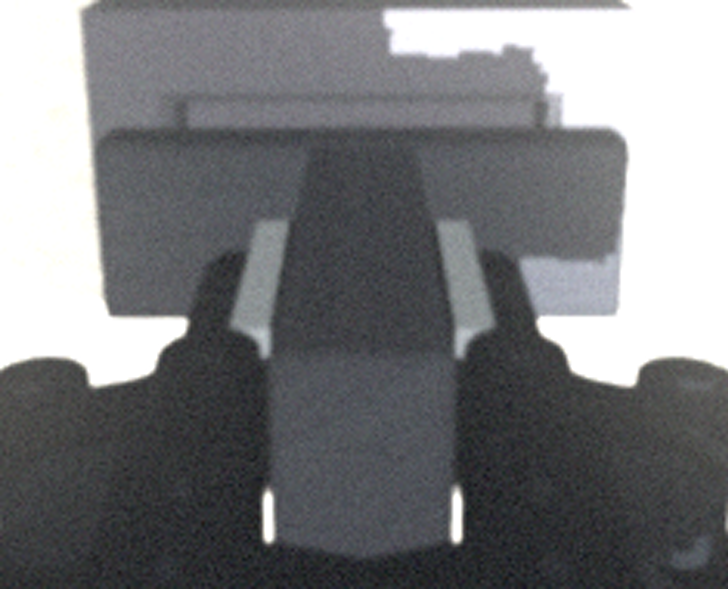

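View pics/d16.png

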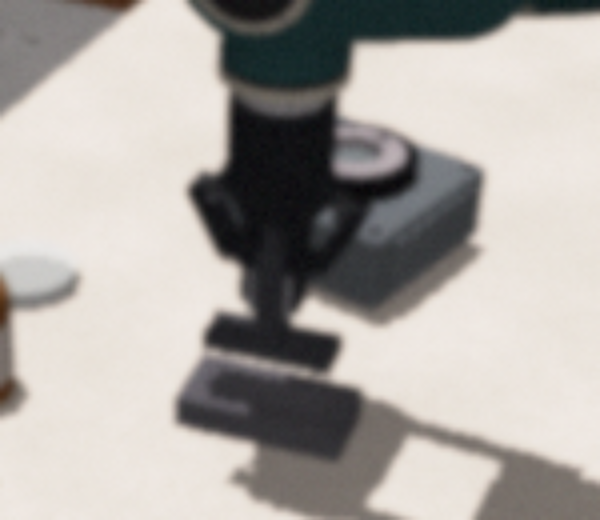

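Request:
servo_tool(motion=[[[0.0, 0, 0, 0.012, 0], [0.0, 0, 0, 0.022, 0], [0.0, 0, 0, 0.028, 0], [0.0, 0, 0, 0.032, 0], [0.0, 0, 0, 0.0345, 0], [0.0, 0, 0, 0.0355, 0], [0.0, 0, 0, 0.0355, 0]]], newtons=25)

```text
clock: 14.6
tcp_pos: [0.5133, 0.0124, 0.0748]
ee_rot: [0.678, 0.736, 0.0, 0.0]
contact_force: [1.0, 0.7, -1.9]
gripper_width: 0.224
```

Run:
```python
from h import *
pr()
a,_=shot('side','s17'); cv2.imwrite('pics/d17.png',cv2.resize(a[100:230,280:430,::-1],None,fx=4,fy=4))
```

```text
t 14.6 tcp [0.5133 0.0124 0.0748] a 94.7 z [ 0. -0. -1.] F [ 0.98  0.67 -1.88] T [ 0.004 -0.026  0.028] w 19.14 j [-0.03 -0.15  1.97 -0.    1.31 -0.11]
```

View pics/d17.png

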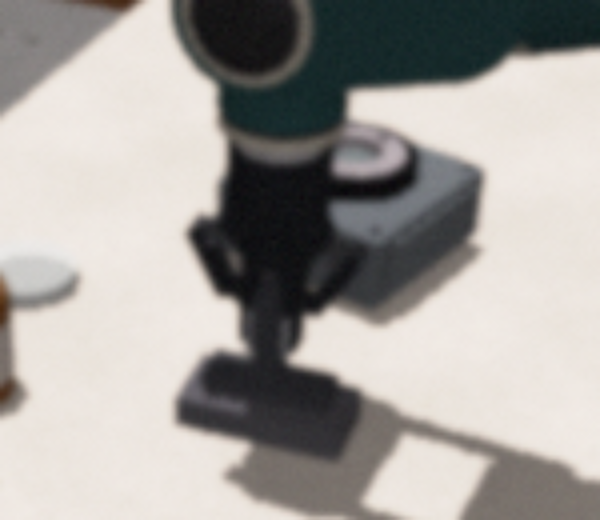

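Pins appear to be entering the slot; no contact yet, so go on down until it pushes.

Request:
servo_tool(motion=[[[0.0, 0, 0, 0.001, 0], [0.0, 0, 0, 0.002, 0], [0.0, 0, 0, 0.003, 0], [0.0, 0, 0, 0.004, 0], [0.0, 0, 0, 0.005, 0], [0.0, 0, 0, 0.005, 0]]], newtons=25)

```text
clock: 15.25
tcp_pos: [0.5136, 0.0123, 0.0718]
ee_rot: [0.678, 0.736, 0.0, 0.0]
contact_force: [-11.8, -3.2, 21.2]
gripper_width: 0.227
```

Run:
```python
from h import *
pr()
```

```text
t 15.25 tcp [0.5136 0.0123 0.0718] a 94.7 z [ 0.001 -0.    -1.   ] F [-11.84  -3.24  21.24] T [-0.088  2.074  0.068] w 19.34 j [-0.03 -0.14  1.98 -0.    1.31 -0.11]
```

Run:
```python
from h import *
im,c=shot('wrist','w18')
a=cv2.imread('pics/w18.png'); a=cv2.convertScaleAbs(a,alpha=2.5,beta=10); cv2.imwrite('pics/c18.png',cv2.resize(a[150:300,200:460],None,fx=3,fy=3,interpolation=cv2.INTER_CUBIC))
```

```text
(no output)
```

View pics/c18.png

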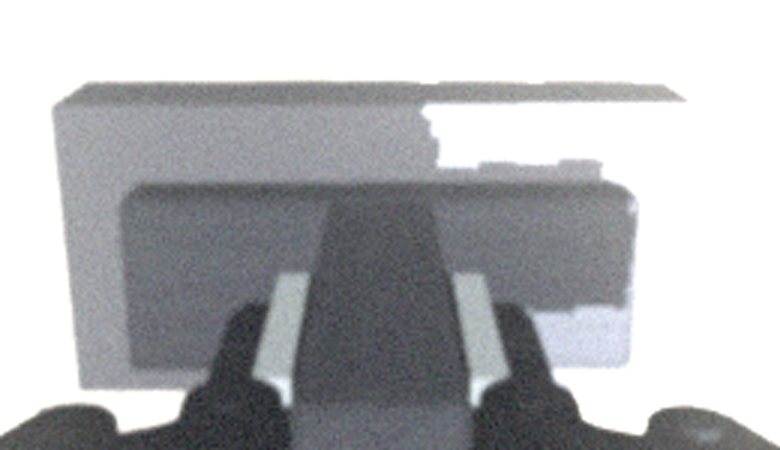

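Run:
```python
from h import *
k=lambda u,v,w,x:[200+u/3,150+v/3,200+w/3,150+x/3]
fit([k(122,195,637,195),k(128,367,632,367)],P=((18,14),(-18,14)))
a=cv2.imread('pics/w18.png'); a=cv2.convertScaleAbs(a,alpha=.9); cv2.imwrite('pics/c19.png',cv2.resize(a[150:300,200:460],None,fx=3,fy=3,interpolation=cv2.INTER_CUBIC))
```

```text
th,gz,gx [95.30354693 59.62832557 -0.71238507] [-0.8 -0.5  0.  -0.6  0.3  0.6 -1.4  0.5]
```

View pics/c19.png

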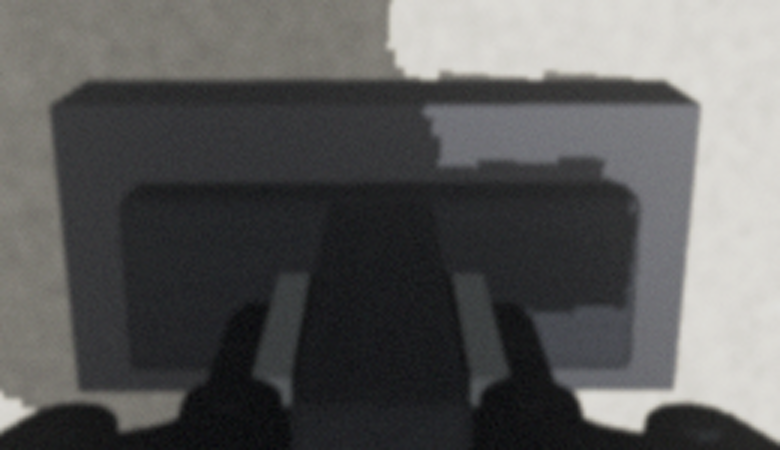

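Request:
servo_tool(motion=[[[0.0, 0, 0, -0.003, 0], [0.03, 0, 0, -0.003, 0], [0.04, 0, 0, -0.003, 0], [0.04, 0, 0, -0.003, 0], [0.04, 0, 0, -0.003, 0]]], newtons=25)

```text
clock: 15.8
tcp_pos: [0.5132, 0.0124, 0.0725]
ee_rot: [0.678, 0.736, -0.0, -0.0]
contact_force: [-0.3, 0.7, 0.4]
gripper_width: 0.465
```

Run:
```python
from h import *
pr()
im,c=shot('wrist','w20')
a,_=shot('side','s20'); cv2.imwrite('pics/d20.png',cv2.resize(a[100:230,280:430,::-1],None,fx=4,fy=4))
```

```text
t 15.8 tcp [0.5132 0.0124 0.0725] a 94.7 z [-0.  0. -1.] F [-0.31  0.71  0.37] T [ 0.042 -0.03   0.005] w 39.75 j [-0.03 -0.14  1.97  0.    1.31 -0.11]
```

View pics/w20.png

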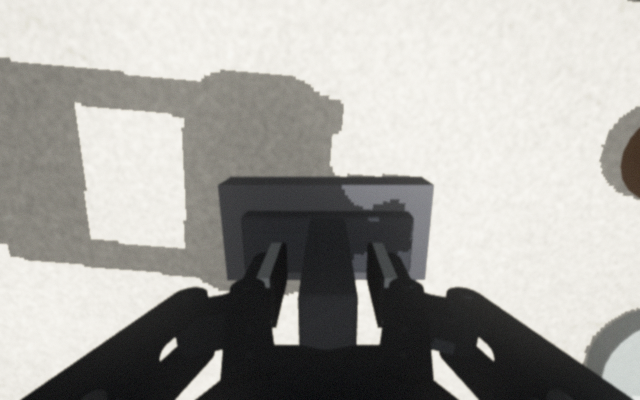

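View pics/d20.png

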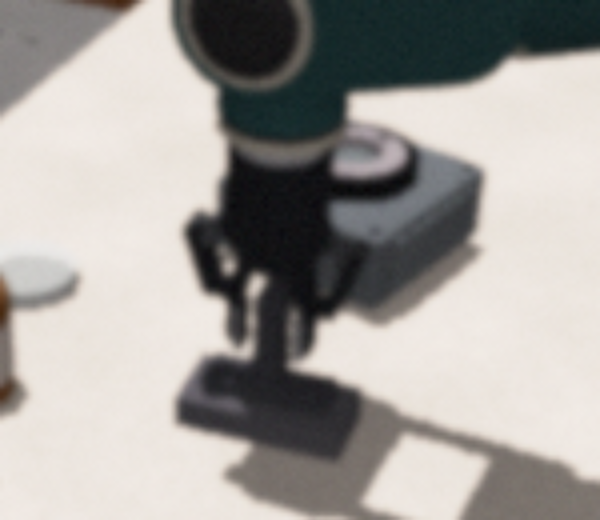

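Request:
servo_tool(motion=[[[0.04, 0, 0, -0.03, 0], [0.04, 0, 0, -0.08, 0], [0.05, -0.03, 0, -0.13, 0], [0.05, -0.03, 0, -0.13, 0], [0.05, -0.03, 0, -0.13, 0]]], newtons=25)

```text
clock: 16.4
tcp_pos: [0.5162, -0.0181, 0.2041]
ee_rot: [0.678, 0.735, 0.001, 0.001]
contact_force: [-0.4, -0.2, -0.2]
gripper_width: 0.585
```

Run:
```python
from h import *
pr()
im,c=shot('wrist','w21')
a,_=shot('scene','sc21'); cv2.imwrite('pics/d21.png',cv2.resize(a[120:240,150:350,::-1],None,fx=4,fy=4))
a=cv2.imread('pics/w21.png'); a=cv2.convertScaleAbs(a,alpha=1.5,beta=10); cv2.imwrite('pics/c21.png',cv2.resize(a[100:290,200:460],None,fx=3,fy=3,interpolation=cv2.INTER_CUBIC))
```

```text
t 16.4 tcp [ 0.5162 -0.0181  0.2041] a 94.63 z [ 0.003 -0.    -1.   ] F [-0.41 -0.18 -0.17] T [ 0.    -0.012  0.041] w 49.92 j [-0.08 -0.22  1.83 -0.    1.54 -0.17]
```

View pics/c21.png

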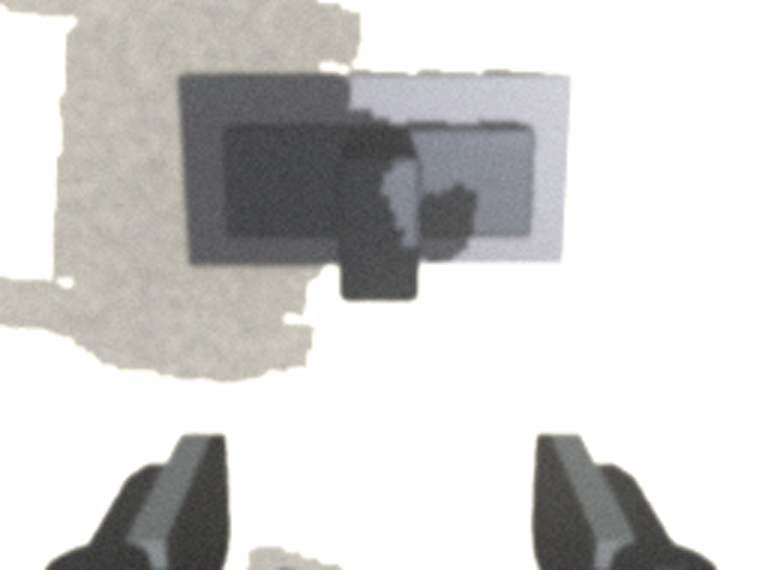

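View pics/d21.png

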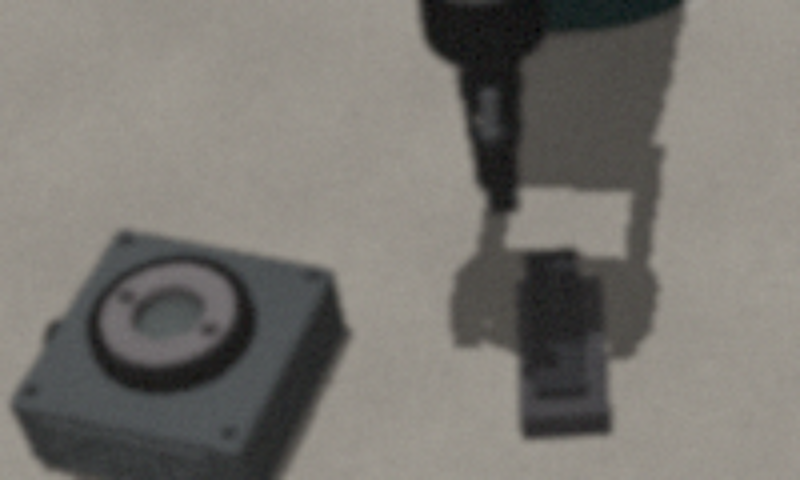

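Run:
```python
from h import *
c=cal('wrist')
def quad(L,z):
    q=[onz(c,200+u/3,100+v/3,z) for u,v in L]; m=sum(q)/4
    d=(q[1]-q[0]+q[2]-q[3]); print(m.round(4),[np.linalg.norm(q[i]-q[(i+1)%4]).round(4) for i in range(4)],np.degrees(np.arctan2(d[1],d[0])).round(2))
quad([(179,74),(570,76),(562,262),(190,265)],.026)
quad([(224,125),(534,123),(529,237),(225,238)],.040)
quad([(341,155),(417,155),(417,299),(341,299)],.120)
```

```text
[0.5115 0.0113 0.026 ] [np.float64(0.1266), np.float64(0.0618), np.float64(0.1274), np.float64(0.0635)] 4.77
[0.5126 0.0102 0.04  ] [np.float64(0.0972), np.float64(0.0364), np.float64(0.0986), np.float64(0.0361)] 4.95
[0.513  0.0107 0.12  ] [np.float64(0.0175), np.float64(0.0345), np.float64(0.0183), np.float64(0.0345)] 4.68
```

Request:
servo_tool(motion=[[[0.05, 0.015, 0, 0.0, 0], [0.05, 0.028, 0, 0.02, 0], [0.05, 0.028, 0, 0.06, 0], [0.05, 0.028, 0, 0.1, 0], [0.05, 0.028, 0, 0.12, 0], [0.05, 0.028, 0, 0.12, 0], [0.0, 0.028, 0, 0.12, 0], [0.0, 0.028, 0, 0.12, 0], [0.0, 0.028, 0, 0.12, 0], [0.0, 0.028, 0, 0.12, 0], [0.0, 0.028, 0, 0.12, 0]]], newtons=60)

```text
clock: 17.6
tcp_pos: [0.5141, 0.0106, 0.0842]
ee_rot: [0.678, 0.735, 0.001, 0.001]
contact_force: [0.2, 2.1, 7.5]
gripper_width: 0.225
```

Run:
```python
from h import *
pr()
```

```text
t 17.6 tcp [0.5141 0.0106 0.0842] a 94.69 z [ 0.002  0.    -1.   ] F [0.22 2.14 7.49] T [0.437 0.118 0.019] w 19.22 j [-0.03 -0.15  1.96  0.    1.33 -0.11]
```

Request:
servo_tool(motion=[[[0.0, 0, 0, -0.03, 0], [0.0, 0, 0, -0.08, 0], [0.0, 0, 0, -0.116, 0], [0.0, -0.312, 0.088, -0.116, -1.031], [0.0, -0.312, 0.088, -0.116, -1.031], [0.0, -0.312, 0.088, -0.116, -1.031], [0.0, -0.312, 0.088, -0.116, -1.031], [0.0, -0.312, 0.088, -0.116, -1.031], [0.0, -0.312, 0.088, -0.116, -1.031], [0.0, -0.312, 0.088, -0.116, -1.031], [0.0, -0.312, 0.088, -0.116, -1.031], [0.0, -0.312, 0.088, -0.116, -1.031]]], newtons=60)

```text
clock: 18.8
tcp_pos: [0.6265, -0.2938, 0.1983]
ee_rot: [0.228, 0.974, 0.0, -0.0]
contact_force: [0.4, 0.6, -1.4]
gripper_width: 0.228
```

Request:
servo_tool(motion=[[[0.0, 0, 0, 0, 0], [0.0, 0, 0, 0, 0], [0.0, 0, 0, 0, 0]]])

```text
clock: 19.1
tcp_pos: [0.6266, -0.2925, 0.1992]
ee_rot: [0.227, 0.974, -0.0, 0.0]
contact_force: [0.1, 0.5, -2.3]
gripper_width: 0.224
```

Run:
```python
from h import *
pr()
im,c=shot('wrist','w23')
a=cv2.imread('pics/w23.png'); a=cv2.convertScaleAbs(a,alpha=1.3,beta=10); cv2.imwrite('pics/c23.png',cv2.resize(a[0:340,190:470],None,fx=1.75,fy=1.75,interpolation=cv2.INTER_CUBIC))
```

```text
t 19.1 tcp [ 0.6266 -0.2925  0.1992] a 153.78 z [ 0.001 -0.    -1.   ] F [ 0.08  0.51 -2.35] T [0.027 0.042 0.005] w 19.17 j [-0.47  0.16  1.45  0.    1.52 -1.59]
```

View pics/w23.png

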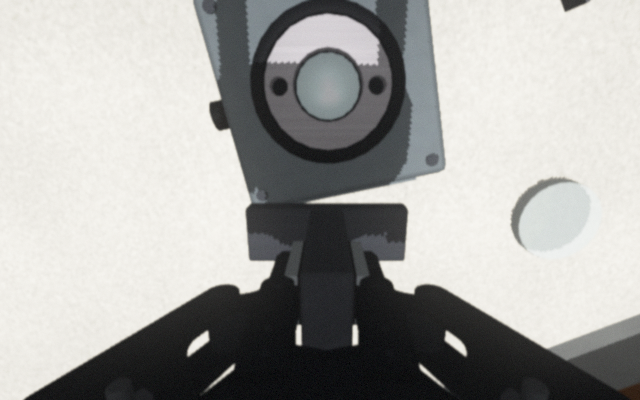

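Run:
```python
from h import *
a=cv2.imread('pics/w23.png')
cv2.imwrite('pics/c24.png',cv2.resize(a[60:110,260:400],None,fx=5.5,fy=5.5,interpolation=cv2.INTER_CUBIC))
b=cv2.convertScaleAbs(a,alpha=1.8,beta=10)
cv2.imwrite('pics/c25.png',cv2.resize(b[190:270,235:420],None,fx=4.2,fy=4.2,interpolation=cv2.INTER_CUBIC))
```

```text
(no output)
```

View pics/c24.png

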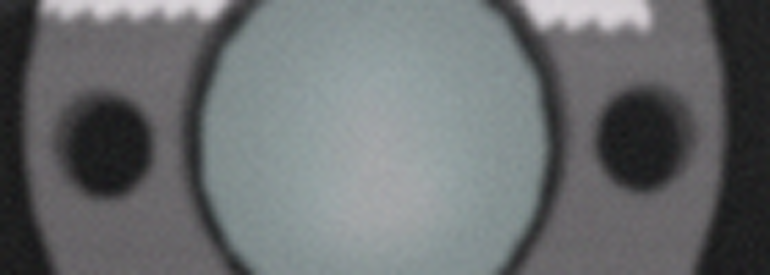

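View pics/c25.png

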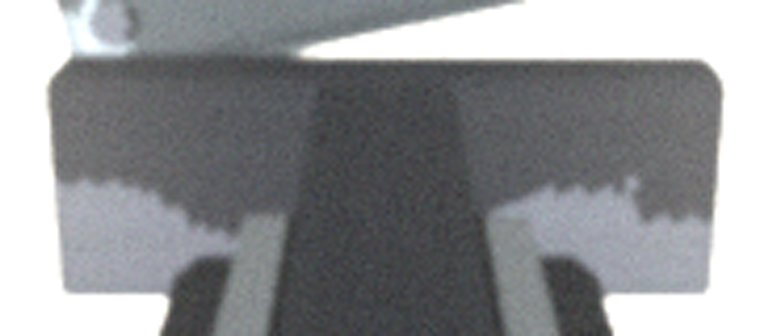

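Run:
```python
from h import *
c=cal('wrist');o,M=st()
h=[onz(c,279.3,85.8,.101),onz(c,377.1,85.1,.101)]
d=h[1]-h[0]; print('holes',h,np.linalg.norm(d),'ang',np.degrees(np.arctan2(d[1],d[0])),'mid',sum(h)/2)
for zt in (.153,.155,.157):
  q=[onz(c,u,v,zt) for u,v in [(246.9,206),(406.9,206),(403.6,259.8),(250.7,259.8)]]; m=sum(q)/4
  e=q[1]-q[0]+q[2]-q[3]
  print(zt,m,[np.linalg.norm(q[i]-q[(i+1)%4]).round(4) for i in range(4)],np.degrees(np.arctan2(e[1],e[0])),'off in tool',(M.T@(m-o['tcp_pos'])).round(4))
R=sum(h)/2
print('tool shift TCP->ring',M.T@(R-o['tcp_pos']))
```

```text
holes [array([ 0.53222101, -0.28278448,  0.101     ]), array([ 0.56227469, -0.22072788,  0.101     ])] 0.06895102683492821 ang 64.15933839340224 mid [ 0.54724785 -0.25175618  0.101     ]
0.153 [ 0.62862298 -0.29281161  0.153     ] [np.float64(0.0974), np.float64(0.036), np.float64(0.098), np.float64(0.036)] 63.76826901998465 off in tool [-0.0018  0.0007  0.0461]
0.155 [ 0.62790459 -0.29246228  0.155     ] [np.float64(0.0963), np.float64(0.0356), np.float64(0.0969), np.float64(0.0356)] 63.76826901998465 off in tool [-0.001   0.0007  0.0441]
0.157 [ 0.6271862  -0.29211294  0.157     ] [np.float64(0.0953), np.float64(0.0352), np.float64(0.0959), np.float64(0.0352)] 63.768269019984636 off in tool [-0.0002  0.0007  0.0421]
tool shift TCP->ring [0.08932635 0.00163052 0.09808908]
```

Request:
servo_tool(motion=[[[0.0, 0.045, 0.0003, 0, -0.004], [0.0, 0.09, 0.0006, 0, -0.004], [0.0, 0.09, 0.0006, 0.01, -0.004], [0.0, 0.09, 0.0006, 0.02, -0.004], [0.0, 0.09, 0.0006, 0.023, -0.004], [0.0, 0.09, 0.0006, 0.025, -0.004], [0.0, 0.09, 0.0006, 0.027, -0.004], [0.0, 0.09, 0.0006, 0.0285, -0.004], [0.0, 0.09, 0.0006, 0.03, -0.004], [0.0, 0.09, 0.0006, 0.03, -0.004]]], newtons=60)

```text
clock: 20.15
tcp_pos: [0.546, -0.2527, 0.1682]
ee_rot: [0.225, 0.974, 0.0, -0.001]
contact_force: [-2.8, 4.5, -3.9]
gripper_width: 0.226
```

Run:
```python
from h import *
pr()
```

```text
t 20.15 tcp [ 0.546  -0.2527  0.1682] a 154.01 z [-0.001  0.001 -1.   ] F [-2.85  4.54 -3.86] T [0.789 0.563 0.106] w 19.33 j [-0.48 -0.01  1.69  0.    1.47 -1.59]
```

Request:
servo_tool(motion=[[[0.0, 0.0006, 0.0004, 0.002, 0], [0.0, 0.001, 0.0006, 0.004, 0], [0.0, 0.001, 0.0006, 0.006, 0], [0.0, 0.001, 0.0006, 0.008, 0], [0.0, 0.001, 0.0006, 0.0095, 0], [0.0, 0.001, 0.0006, 0.0105, 0], [0.0, 0.001, 0.0006, 0.0105, 0]]], newtons=60)

```text
clock: 20.85
tcp_pos: [0.5456, -0.2522, 0.1592]
ee_rot: [0.225, 0.974, -0.0, 0.0]
contact_force: [-4.4, 3.7, 8.0]
gripper_width: 0.229
```

Run:
```python
from h import *
pr()
shot('wrist','w26')
a,_=shot('side','s26'); cv2.imwrite('pics/d26.png',cv2.resize(a[60:200,300:430,::-1],None,fx=4,fy=4))
```

```text
t 20.85 tcp [ 0.5456 -0.2522  0.1592] a 154.0 z [ 0.001 -0.    -1.   ] F [-4.39  3.68  8.01] T [7.200e-01 1.069e+00 1.000e-03] w 19.58 j [-0.48 -0.01  1.7  -0.    1.45 -1.59]
```

View pics/w26.png

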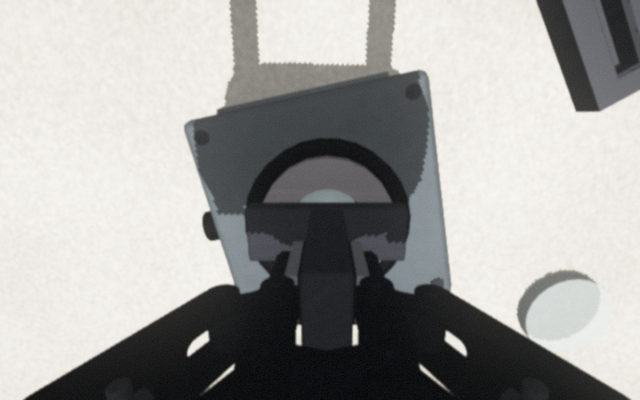

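View pics/d26.png

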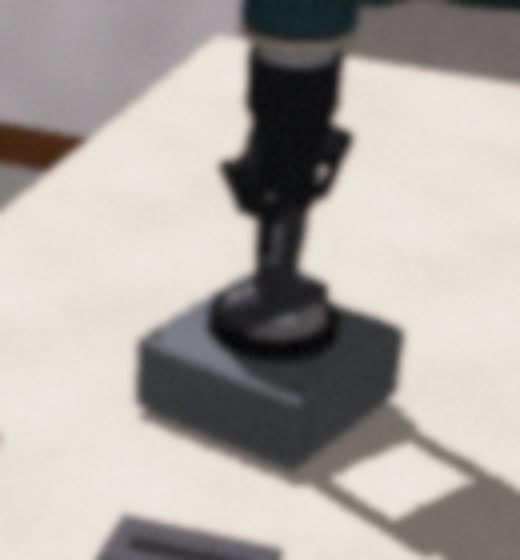

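Request:
servo_tool(motion=[[[0.0, 0.0007, 0, 0, 0.05], [0.0, 0.0007, 0, 0, 0.15], [0.0, 0.0007, 0, 0, 0.25], [0.0, 0.0007, 0, 0, 0.35], [0.0, 0.0007, 0, 0, 0.45], [0.0, 0.0007, 0, 0, 0.55], [0.0, 0.0007, 0, 0, 0.65], [0.0, 0.0007, 0, 0, 0.75], [0.0, 0.0007, 0, 0, 0.85], [0.0, 0.0007, 0, 0, 0.93], [0.0, 0.0007, 0, 0, 0.97], [0.0, 0.0007, 0, 0, 0.97]]], newtons=60)

```text
clock: 22.15
tcp_pos: [0.546, -0.2512, 0.1592]
ee_rot: [0.654, 0.757, 0.001, 0.001]
contact_force: [3.1, 7.1, 6.6]
gripper_width: 0.227
```

Run:
```python
from h import *
pr()
```

```text
t 22.15 tcp [ 0.546  -0.2512  0.1592] a 98.36 z [ 0.003  0.001 -1.   ] F [3.12 7.09 6.65] T [ 1.475 -0.463  0.037] w 19.38 j [-0.47 -0.01  1.71  0.    1.45 -0.62]
```

Request:
servo_tool(motion=[[[0.0, 0.0006, 0.0003, 0, 0.03], [0.0, 0.0006, 0.0003, 0, 0.06], [0.0, 0.0006, 0.0003, 0, 0.09], [0.0, 0.0006, 0.0003, 0, 0.12]]], newtons=60)

```text
clock: 22.55
tcp_pos: [0.5461, -0.251, 0.1592]
ee_rot: [0.698, 0.716, 0.001, 0.001]
contact_force: [4.6, 5.0, 5.3]
gripper_width: 0.231
```

Run:
```python
from h import *
pr()
```

```text
t 22.55 tcp [ 0.5461 -0.251   0.1592] a 91.48 z [ 0.003 -0.    -1.   ] F [4.57 5.   5.3 ] T [ 0.971 -0.704  0.306] w 19.75 j [-0.47 -0.01  1.71  0.    1.45 -0.5 ]
```

Request:
servo_tool(motion=[[[0.0, 0.0, 0.0004, 0, 0.03], [0.0, 0.0, 0.0004, 0, 0.06], [0.0, 0.0, 0.0004, 0, 0.09]]], newtons=60)

```text
clock: 22.85
tcp_pos: [0.5464, -0.2506, 0.1593]
ee_rot: [0.729, 0.684, 0.001, 0.001]
contact_force: [3.3, 7.6, 7.9]
gripper_width: 0.225
```

Run:
```python
from h import *
pr()
```

```text
t 22.85 tcp [ 0.5464 -0.2506  0.1593] a 86.36 z [ 0.003  0.001 -1.   ] F [3.3  7.64 7.93] T [ 1.627 -0.33   1.507] w 19.19 j [-0.47 -0.01  1.71  0.    1.45 -0.41]
```

Request:
servo_tool(motion=[[[0.0, 0.0, 0.0, 0, 0.01], [0.0, 0.0, 0.0, 0, 0.01], [0.0, 0.0, 0.0, 0, 0.01]]], newtons=60)

```text
clock: 23.15
tcp_pos: [0.5464, -0.2506, 0.1593]
ee_rot: [0.732, 0.681, 0.001, 0.001]
contact_force: [2.7, 7.5, 7.9]
gripper_width: 0.226
```

Run:
```python
from h import *
pr()
```

```text
t 23.15 tcp [ 0.5464 -0.2506  0.1593] a 85.91 z [ 0.002  0.    -1.   ] F [2.71 7.53 7.93] T [ 1.577 -0.25   1.77 ] w 19.27 j [-0.47 -0.01  1.71  0.    1.45 -0.4 ]
```

Request:
servo_tool(motion=[[[0.0, -0.0005, 0.0, 0, -0.03], [0.0, -0.0005, 0.0, 0, -0.05], [0.0, -0.0005, 0.0, -0.006, -0.05], [0.0, -0.0005, 0.0, -0.015, -0.05], [0.0, -0.0005, 0.0, -0.03, -0.05], [0.0, -0.0005, 0.0, -0.06, -0.05], [0.0, -0.05, 0.0, -0.06, -0.05], [0.0, -0.09, 0.0, -0.06, -0.05], [0.0, -0.09, 0.0, -0.06, -0.05], [0.0, -0.09, 0.0, -0.06, -0.05]]], newtons=60)

```text
clock: 24.15
tcp_pos: [0.5387, -0.3418, 0.2186]
ee_rot: [0.716, 0.698, -0.0, 0.0]
contact_force: [-0.8, 0.9, -1.9]
gripper_width: 0.227
```

Run:
```python
from h import *
pr()
shot('wrist','w28')
a=cv2.imread('pics/w28.png');cv2.imwrite('pics/c28.png',cv2.resize(a[0:290,200:460],None,fx=2,fy=2,interpolation=cv2.INTER_CUBIC))
```

```text
t 24.15 tcp [ 0.5387 -0.3418  0.2186] a 88.58 z [-0. -0. -1.] F [-0.75  0.86 -1.92] T [-0.014 -0.027 -0.04 ] w 19.37 j [-0.61  0.04  1.55 -0.    1.55 -0.58]
```

View pics/c28.png

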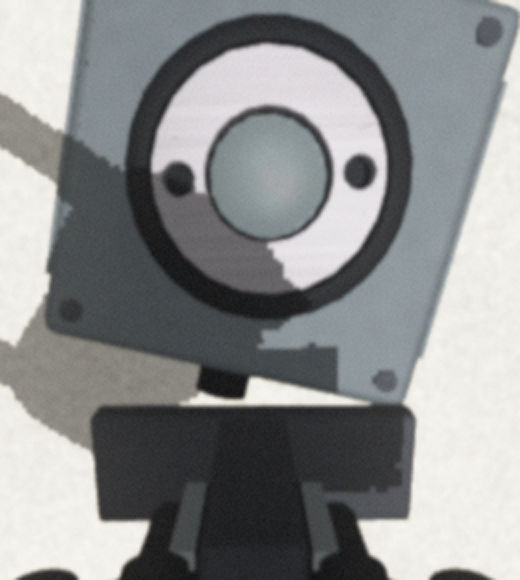

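Request:
servo_tool(motion=[[[0.0, 0.3516, -0.034, 0, -0.107], [0.0, 0.3516, -0.034, 0, -0.107], [0.0, 0.3516, -0.034, 0, -0.107], [0.0, 0.3516, -0.034, 0, -0.107], [0.0, 0.3516, -0.034, 0, -0.107], [0.0, 0.3516, -0.034, 0, -0.107], [0.0, 0.3516, -0.034, 0, -0.107], [0.0, 0.3516, -0.034, 0, -0.107], [0.0, 0.3516, -0.034, 0.03, -0.107], [0.0, 0.3516, -0.034, 0.07, -0.107], [0.0, 0.3516, -0.034, 0.1, -0.107], [0.0, 0.3516, -0.034, 0.1, -0.107]]], newtons=60)

```text
clock: 25.4
tcp_pos: [0.511, 0.0119, 0.1146]
ee_rot: [0.677, 0.736, -0.002, -0.002]
contact_force: [0.0, -0.8, -2.1]
gripper_width: 0.227
```

Request:
servo_tool(motion=[[[0.0, 0, 0, 0, 0], [0.0, 0, 0, 0, 0]]])

```text
clock: 25.6
tcp_pos: [0.5139, 0.0115, 0.1206]
ee_rot: [0.677, 0.736, 0.001, 0.001]
contact_force: [0.2, 0.5, -2.2]
gripper_width: 0.226
```

Run:
```python
from h import *
pr(); rel([.5135,.0105,.0842],94.7)
shot('wrist','w29')
a=cv2.imread('pics/w29.png');a=cv2.convertScaleAbs(a,alpha=1.7,beta=10);cv2.imwrite('pics/c29.png',cv2.resize(a[140:290,200:460],None,fx=3,fy=3,interpolation=cv2.INTER_CUBIC))
```

```text
t 25.6 tcp [0.5139 0.0115 0.1206] a 94.82 z [ 0.003 -0.    -1.   ] F [ 0.17  0.5  -2.19] T [ 0.028 -0.026  0.024] w 19.28 j [-0.03 -0.18  1.93 -0.    1.39 -0.11]
rel [-0.0009 -0.0006  0.0364] turn 0.0021
```

View pics/c29.png

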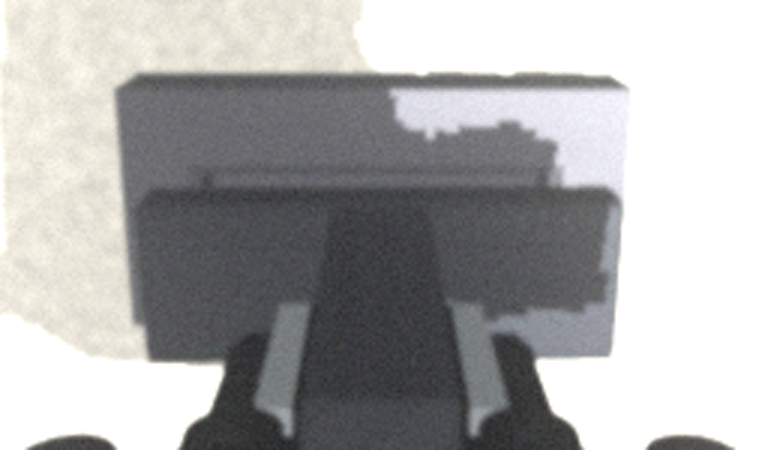

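Request:
servo_tool(motion=[[[0.0, -0.001, -0.0005, 0.01, 0.002], [0.0, -0.001, -0.0005, 0.02, 0.002], [0.0, -0.001, -0.0005, 0.027, 0.002], [0.0, -0.001, -0.0005, 0.032, 0.002], [0.0, -0.001, -0.0005, 0.035, 0.002], [0.0, -0.001, -0.0005, 0.0365, 0.002], [0.0, -0.001, -0.0005, 0.0375, 0.002], [0.0, -0.001, -0.0005, 0.0375, 0.002]]], newtons=40)

```text
clock: 26.45
tcp_pos: [0.5131, 0.0105, 0.0841]
ee_rot: [0.677, 0.736, 0.0, 0.0]
contact_force: [-22.6, 2.8, 40.2]
gripper_width: 0.223
```

Run:
```python
from h import *
pr()
```

```text
t 26.45 tcp [0.5131 0.0105 0.0841] a 94.7 z [ 0.001  0.    -1.   ] F [-22.65   2.77  40.19] T [ 0.042  3.776 -0.069] w 19.05 j [-0.03 -0.16  1.97  0.    1.33 -0.11]
```

Request:
servo_tool(motion=[[[0.0, 0, 0, -0.002, 0], [0.0, 0, 0, -0.002, 0], [0.03, 0, 0, -0.002, 0], [0.045, 0, 0, -0.002, 0], [0.045, 0, 0, -0.002, 0], [0.045, 0, 0, -0.04, 0], [0.045, 0, 0, -0.09, 0], [0.045, -0.03, 0, -0.13, 0], [0.045, -0.03, 0, -0.13, 0], [0.045, -0.03, 0, -0.13, 0]]], newtons=25)

```text
clock: 27.45
tcp_pos: [0.5154, -0.02, 0.2113]
ee_rot: [0.678, 0.735, 0.0, 0.001]
contact_force: [0.6, 0.1, -1.5]
gripper_width: 0.525
```

Run:
```python
from h import *
pr()
shot('wrist','w31')
a=cv2.imread('pics/w31.png'); a=cv2.convertScaleAbs(a,alpha=1.5,beta=10); cv2.imwrite('pics/c31.png',cv2.resize(a[100:290,200:460],None,fx=3,fy=3,interpolation=cv2.INTER_CUBIC))
shot('scene','sc31')
```

```text
t 27.45 tcp [ 0.5154 -0.02    0.2113] a 94.64 z [ 0.001 -0.    -1.   ] F [ 0.59  0.12 -1.46] T [ 0.015 -0.03  -0.008] w 44.87 j [-0.09 -0.23  1.82  0.    1.55 -0.17]
```

View pics/c31.png

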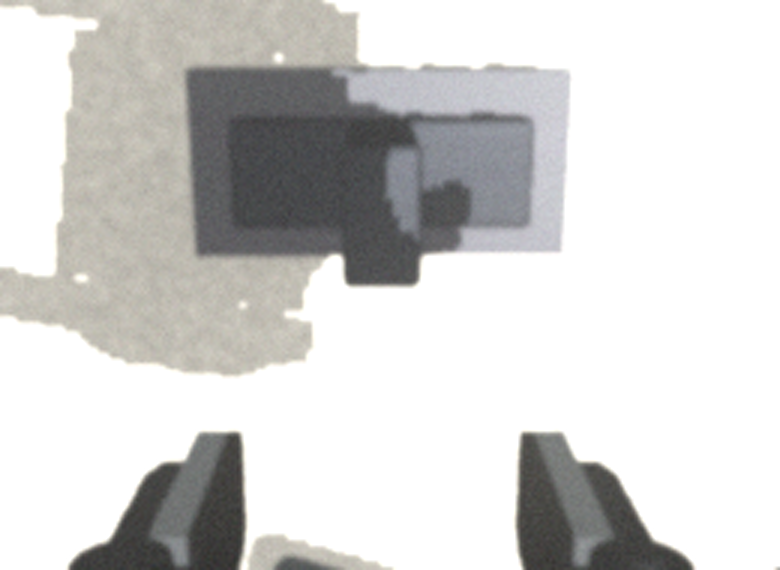

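View pics/sc31.png

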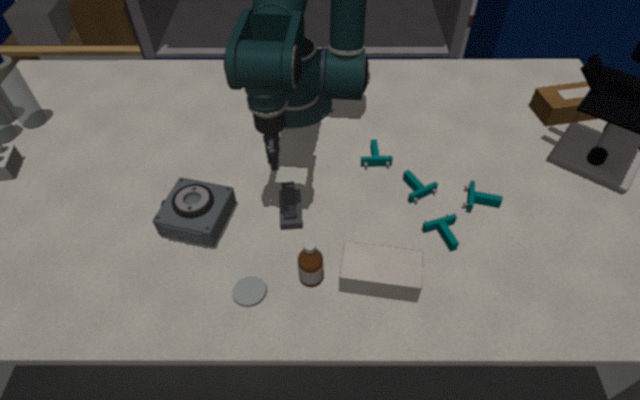

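Run:
```python
from h import *
c=cal('wrist')
def quad(L,z):
    q=[onz(c,200+u/3,100+v/3,z) for u,v in L]; m=sum(q)/4
    d=(q[1]-q[0]+q[2]-q[3]); print(m.round(4),[np.linalg.norm(q[i]-q[(i+1)%4]).round(4) for i in range(4)],np.degrees(np.arctan2(d[1],d[0])).round(2))
quad([(186,69),(570,70),(562,250),(197,255)],.026)
quad([(231,117),(533,116),(529,226),(232,227)],.040)
quad([(345,146),(420,146),(419,285),(345,285)],.120)
pr(); print(bot.job_done())
```

```text
[0.5119 0.0112 0.026 ] [np.float64(0.1274), np.float64(0.061), np.float64(0.1279), np.float64(0.0632)] 5.02
[0.5129 0.0101 0.04  ] [np.float64(0.0971), np.float64(0.0359), np.float64(0.0987), np.float64(0.0359)] 4.88
[0.5131 0.01   0.12  ] [np.float64(0.0179), np.float64(0.0343), np.float64(0.0184), np.float64(0.0343)] 4.69
t 27.55 tcp [ 0.5147 -0.0194  0.2094] a 94.69 z [-0.002  0.    -1.   ] F [-0.09  0.1  -0.43] T [ 0.008 -0.036 -0.034] w 44.89 j [-0.09 -0.23  1.82  0.    1.55 -0.17]
the job is handed in; nothing more can be done
None
```

The job is handed in at about 27.6 s. It reports no verdict, so what follows rests on my own checks.

**What I did:**
1. **Standing it up:** the tool cannot tilt, so I levered the dark spanner upright against the lamp house's edge and then the rest's side. I stood it in the slot and let go.
2. **Pins into the ring:** I took it again from above and lowered both pins into the ring's holes. The bar came down at the expected height with a light push of about 8–10 N.
3. **Turning:** I turned the ring clockwise until the torque rose from about 0.3 to 1.8 N m, which I took as the stop.
4. **Putting it back:** I lifted the spanner straight out, stood it in the rest, let go and backed off.

**Last checks:**
- **Ring:** the hole line moved from about 64.0° to 1.1°, or 1.10 rad. The starting value was never measured, but with a start of 0 to 0.2 this fits being at the 1.2 stop.
- **Spanner:** it stands upright, with the top and bar centres within 0.5 mm of each other. It is within 2 mm of the rest's centre, the fingers are open and clear, and the tool force is near zero.
- **Bottle, carton and dish:** they look unmoved in the last scene picture. I compared this by eye, not by measurement.

**What did not agree or went roughly:**
- The first lift did not swing the spanner, and it slipped about 10 mm in the fingers during the levering.
- The two camera estimates of the ring's centre differed by about 1.7 mm, so I used a value in between.
- The last seating pressed harder than needed, about 40 N down and 23 N sideways. I eased off before letting go.

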